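# Put clean plates away in the swing-out plate rack

## Task

Put the clean plates away: pull up the spring bolt of the plate rack, swing the rack out from under its clear guard to the fully-out hole and let the bolt snap in, then stand every plate from the draining rack on its long edge in a free slot of it, one plate to a slot and fully down, leaving any plate already there in place. Then pull the bolt again and swing the loaded rack back under the guard until the bolt snaps into the home hole; do not disturb the bowls and the bottle, and do not bang the guard.

Things in the scene. Friction and masses are not known exactly. Their poses are not given: they have to be found in the camera images.
- deck (a joint): turn of the rack's deck about its upright pivot, rad: 0 = home, under the clear guard; grows as the deck swings out towards the robot, clockwise from above. Index plate holes at 0 (home), 0.785 (half out), 1.571 (fully out, for loading). Turns easily (0.12 N m) while the bolt is lifted; a bolt in its hole leaves about 0.01 rad of play; travel -0.10 to 1.72
- bolt (a joint): lift of the spring index bolt, m: 0 = fully dropped into a hole, about 0.011 when its nose rides on the index plate, 0.018 = as far as it pulls up. The spring pushes down with 8 N at 0, 11 N at 0.018. Let go over a hole it snaps down by itself, and centres itself if within about 4 mm
- knob (a point): centre of the black pull knob on the bolt: round, 30 mm across (34 at its flared top), 26 mm high, spinning freely, pulled straight up. It swings with the deck, 134.5 mm from the pivot. Bolt down, its centre is 94 mm above the table; a barrel 27 mm across below it ends at 74 mm. Axes turn with the deck
- guard: the fixed clear guard over the rack's home place. Origin on the deck's pivot axis at table height, x from the pivot under the guard, z up. Covers x 5 to 250 mm, y -214 to -6 mm; underside 184 mm up, top 194; two posts at x 240. Knob at home: x -90, y -100 mm; fully out: x -100, y +90. Around the pivot lies the stand's round foot, 330 mm across, 20 mm high
- rack_centre (a point): middle of the floor of the swing-out rack, on the deck, 40 mm above the table; x across its five slots, y along them, z up. Slot centres at x = -84 (nearest the pivot), -42, 0, 42, 84 mm; each is 15 mm wide, between steel dividers 110 mm long, 40 mm high, with rolled top edges; lips 153 mm apart, 14 mm above the floor, close the slot ends
- drainer_mid (a point): the loose steel draining rack (160 x 190 mm, 1.5 kg), the point in its middle at plate floor level, 20 mm above its underside; x along its four slots, y across them; slots at y = -63, -21, 21, 63 mm, the same width and divider height (40 mm above the floor) as the other rack's
- plate0_mid (a point): centre of clean plate 0, when there is one: white oblong ceramic plate 140 x 95 x 10 mm, 220 g, standing on a long edge in the draining rack; x through its thickness, y along its length, z up its 95 mm
- plate1_mid (a point): centre of clean plate 1, when there is one: white oblong ceramic plate 140 x 95 x 10 mm, 220 g, standing on a long edge in the draining rack; x through its thickness, y along its length, z up its 95 mm
- plate2_mid (a point): centre of clean plate 2, when there is one: white oblong ceramic plate 140 x 95 x 10 mm, 220 g, standing on a long edge in the draining rack; x through its thickness, y along its length, z up its 95 mm
- plate3_mid (a point): centre of clean plate 3, when there is one: white oblong ceramic plate 140 x 95 x 10 mm, 220 g, standing on a long edge in the draining rack; x through its thickness, y along its length, z up its 95 mm
- stored0_mid (a point): centre of the like plate that already stands in the slot at x = -84 mm of the swing-out rack in some starts (always one of the three); same size and axes
- stored1_mid (a point): centre of the like plate that already stands in the slot at x = -42 mm of the swing-out rack in some starts (always one of the three); same size and axes
- stored2_mid (a point): centre of the like plate that already stands in the slot at x = 0 mm of the swing-out rack in some starts (always one of the three); same size and axes
- bowl_a: small dark blue bowl, 100 mm across, 48 mm high, not part of the job; origin at the centre of its underside
- bowl_b: small pale green bowl, 104 mm across, 50 mm high, not part of the job; origin at the centre of its underside
- sauce: amber sauce bottle, 60 mm across, 150 mm high, not part of the job; origin at the centre of its underside

How it is judged:
On the way, in this order (a step that is already met when the one before it is completed fails the run):
1. the rack is swung fully out and its bolt has snapped into the fully-out hole (value of joint deck between 1.536 and 1.606 rad and value of joint bolt below 0.0025 m), for 0.3 s.
2. every clean plate stands on its long edge, fully down, in a slot of the swung-out, locked rack, and has been let go (all of step 1 and z of plate0_mid in the frame of rack_centre between 0.042 and 0.053 m and x of plate0_mid in the frame of rack_centre between -0.095 and 0.095 m and y of plate0_mid in the frame of rack_centre between -0.015 and 0.015 m and angle between the z axis of each of plate0_mid, plate1_mid, plate2_mid, plate3_mid and the z axis of rack_centre, either way round below 0.22 rad and angle between the x axis of each of plate0_mid, plate1_mid, plate2_mid, plate3_mid and the x axis of rack_centre, either way round below 0.22 rad and linear speed of each of plate0, plate1, plate2, plate3 below 0.03 m/s and z of plate1_mid in the frame of rack_centre between 0.042 and 0.053 m and x of plate1_mid in the frame of rack_centre between -0.095 and 0.095 m and y of plate1_mid in the frame of rack_centre between -0.015 and 0.015 m and z of plate2_mid in the frame of rack_centre between 0.042 and 0.053 m and x of plate2_mid in the frame of rack_centre between -0.095 and 0.095 m and y of plate2_mid in the frame of rack_centre between -0.015 and 0.015 m and z of plate3_mid in the frame of rack_centre between 0.042 and 0.053 m and x of plate3_mid in the frame of rack_centre between -0.095 and 0.095 m and y of plate3_mid in the frame of rack_centre between -0.015 and 0.015 m and contact force between the fingers and plate0 below 0.1 N and contact force between the fingers and plate1 below 0.1 N and contact force between the fingers and plate2 below 0.1 N and contact force between the fingers and plate3 below 0.1 N), for 0.3 s.
At the end, for the whole second after the job is handed in: rack home under the guard (within 0.035 rad), bolt fully down in the home hole (within 2.5 mm); every plate at rest on its long edge on a slot floor (centre 42 to 53 mm above it), upright and square within 0.22 rad, centred along the slot within 15 mm; the stored plate still in its slot (value of joint deck between -0.035 and 0.035 rad and value of joint bolt below 0.0025 m and z of plate0_mid in the frame of rack_centre between 0.042 and 0.053 m and x of plate0_mid in the frame of rack_centre between -0.095 and 0.095 m and y of plate0_mid in the frame of rack_centre between -0.015 and 0.015 m and angle between the z axis of each of plate0_mid, plate1_mid, plate2_mid, plate3_mid, stored0_mid, stored1_mid, stored2_mid and the z axis of rack_centre, either way round below 0.22 rad and angle between the x axis of each of plate0_mid, plate1_mid, plate2_mid, plate3_mid, stored0_mid, stored1_mid, stored2_mid and the x axis of rack_centre, either way round below 0.22 rad and linear speed of each of plate0, plate1, plate2, plate3, stored0, stored1, stored2 below 0.03 m/s and z of plate1_mid in the frame of rack_centre between 0.042 and 0.053 m and x of plate1_mid in the frame of rack_centre between -0.095 and 0.095 m and y of plate1_mid in the frame of rack_centre between -0.015 and 0.015 m and z of plate2_mid in the frame of rack_centre between 0.042 and 0.053 m and x of plate2_mid in the frame of rack_centre between -0.095 and 0.095 m and y of plate2_mid in the frame of rack_centre between -0.015 and 0.015 m and z of plate3_mid in the frame of rack_centre between 0.042 and 0.053 m and x of plate3_mid in the frame of rack_centre between -0.095 and 0.095 m and y of plate3_mid in the frame of rack_centre between -0.015 and 0.015 m and z of stored0_mid in the frame of rack_centre between 0.042 and 0.053 m and x of stored0_mid in the frame of rack_centre between -0.095 and 0.095 m and y of stored0_mid in the frame of rack_centre between -0.015 and 0.015 m and x of stored0_mid in the frame of rack_centre between -0.096 and -0.072 m and z of stored1_mid in the frame of rack_centre between 0.042 and 0.053 m and x of stored1_mid in the frame of rack_centre between -0.095 and 0.095 m and y of stored1_mid in the frame of rack_centre between -0.015 and 0.015 m and x of stored1_mid in the frame of rack_centre between -0.054 and -0.03 m and z of stored2_mid in the frame of rack_centre between 0.042 and 0.053 m and x of stored2_mid in the frame of rack_centre between -0.095 and 0.095 m and y of stored2_mid in the frame of rack_centre between -0.015 and 0.015 m and x of stored2_mid in the frame of rack_centre between -0.012 and 0.012 m); the robot touches nothing.
It fails at once if a bowl or the bottle is moved by more than 25 mm (distance of any of bowl_a, bowl_b, sauce from where it was at the start of the episode above 0.025 m).
It fails at once if the robot or a plate it holds hits the guard with more than 30 N (contact force between any of the fingers, the arm, plate0, plate1, plate2, plate3 and guard above 30 N).
Of stored0, stored1, stored2 only 1 to 1 are there at a start; the rules pass over those that are not, and their reading is None.
Of plate0, plate1, plate2, plate3 only 3 to 4 are there at a start; the rules pass over those that are not, and their reading is None.
At some moment in a run one of drainer may be knocked a few centimetres aside while the robot is not near it.
It also fails if it takes over 210 s, if anything falls off the work surface, if the arm or the gripper's body presses on something with over 40 N, if the wrist force passes 120 N, or if a joint passes its speed limit or range.

## Robot

A 6-joint arm with a two-finger parallel gripper is mounted at the origin on the work surface. World frame = base frame: x ahead of the robot, y to its left, z up, the work surface at z = 0. Lengths are in m, angles in rad, forces in N, time in s.
With the tool pointing down it reaches from about 0.375 to 0.975 m from the base axis. Payload 3.8 kg.
Tool frame: the origin (TCP) lies midway between the tips of the shut fingers; the grasp point (between the pads) lies 19 mm behind it; x points along the fingers, z is the direction in which the jaws open and shut, and the axes are right-handed (so a half turn about x gives the same grasp; the last joint's range is limited). The gripper opens to 88 mm and grips with 3 to 60 N. Pads are 18 mm wide; open, the fingers measure 123 mm over their backs; the gripper's body (75 mm by 187 mm) begins 45 mm behind the grasp point.
Start: joints at [-1.27, 0.264, 1.604, -0, 1.274, -0.037], TCP at [0.224, -0.637, 0.239] pointing down, gripper open.
Joint ranges: [-2.63, 2.63], [-0.94, 2.18], [0.31, 2.57], [-1.31, 4.45], [0, 2.66], [-2.55, 2.55]. Speed limits (rad/s): [2.57, 2.57, 3.14, 3.14, 3.14, 3.14].

## Interface

Orientations are given as a rotation vector (axis times angle).
In Python, from plant import arm, eyes gives the robot as it stands. The module is installed in compiled form; this text tells all that it offers.
- The arm moves only by the shell command python3 -m inch 'ROWS'. ROWS is a JSON object of lists of equal length, an entry for each row: "delta_pos": the shift along the tool's x, y, z in mm, a list of three; "roll": the turn about the tool's x in degrees; "jaw": the finger opening in mm, from 0 to 88.1. A call has 1 to 10 rows; each row is the pose to reach, as a shift and turn from the pose measured when the call began, along the tool's axes at that moment; what a row does not reach only later rows make up. A row lasts 1/12 s, in which the tool goes at most 41.7 mm and 7.16 degrees, less where a joint would pass 70% of its speed; a pose out of reach is approached as far as the arm can. A call with a gripper value outside its range is refused whole. The fingers move at their own pace and stop on an object; the grip force is fixed at half the most. Time passes only in rows, so rows that repeat a pose let the fingers close. It gives the time, the measured TCP pose, the force and the opening at its end, in the units of the state.
- arm.get_state(): the state, without advancing time (a new reading comes with each control period).
- eyes.capture(name): name is "scene" or "top" or "wrist"; returns the picture (480x640x3 uint8, red, green, blue); there is no depth.
- eyes.calibration(name): a dict with "camera_matrix" (3x3 intrinsics, pixels), "R" (3x3) and "t" (3): a world point X has camera coordinates R X + t. Camera axes: x right, y down, z forward; pixel columns grow to the right and rows downward; lengths in m; the calibration is good to about 2 mm. A picture is of the moment at which its call begins: read the wrist's pose just before it. calibration takes no time and is no camera call; for the wrist camera it gives the pose at the moment of the call.
- arm.sign_off(): hands the job in, once; it reports no verdict.
The state is a dict: "time": time; "q": joint angles; "dq": joint speeds; "tau": joint torques, N m; "tcp_pos": TCP position; "orientation": TCP orientation; "ft_force": force on the tool from outside, world axes, zero at the start; "torque": the same for the moment, N m; "width": finger opening in m.
Only numpy, scipy, OpenCV 4.12 (cv2) and the standard library are available. Lean on these libraries where they do the work, as an engineer would, in place of code of your own. Each camera call takes 0.05 s, during which the arm holds its last target. There are 200 camera calls.

## Working session

There is one attempt and no reset: what is moved stays moved. The work goes in short steps, Python scripts to look and compute and a shell command to move; the robot and the scene stay as the last step left them, time stands still between calls to the robot, and variables do not carry over. Pictures are saved under pics/ and viewed, about 12 in all and at most 16, crops included, and the job is handed in when it is done.

```bash
mkdir -p pics; ls; python3 - <<'E'
from plant import arm, eyes
import cv2,numpy as np
s=arm.get_state(); print(s)
for n in("scene","top"):
    im=eyes.capture(n); cv2.imwrite(f"pics/{n}0.png",im[:,:,::-1])
    c=eyes.calibration(n); print(n,c["camera_matrix"].tolist(),np.round(c["R"],4).tolist(),c["t"], "campos",-c["R"].T@c["t"])
E
```

```text
pics
{'time': 0.0, 'q': array([-1.26991529e+00,  2.64716076e-01,  1.60535020e+00,  2.10072199e-05,
        1.27373286e+00, -3.69274070e-02]), 'dq': array([0.00153591, 0.00155405, 0.00190231, 0.00200601, 0.00090508,
       0.00036953]), 'tau': array([-1.11564987e-03, -5.02104878e+01, -3.56875849e+01,  7.26583600e-02,
        2.96159077e-02, -1.68036395e-04]), 'tcp_pos': array([ 0.22348455, -0.6361746 ,  0.23742586]), 'orientation': array([ 0.95822392,  1.35206768, -0.95597713]), 'ft_force': array([ 1.35579035, -0.67775837,  0.09109551]), 'torque': array([-0.01874791,  0.04257142, -0.00126807]), 'width': 0.08787178005959488}
scene [[606.9628959147626, 0.0, 326.8315494667095], [0.0, 606.9628959147626, 239.25342597323166], [0.0, 0.0, 1.0]] [[-0.7598, 0.6499, -0.0155], [0.4338, 0.4891, -0.7567], [-0.4842, -0.5817, -0.6536]] [ 0.46045101 -0.13156403  1.70339   ] campos [1.23173265 0.7559928  1.02086792]
top [[539.640537249388, 0.0, 318.78455828359176], [0.0, 539.640537249388, 233.18683499989868], [0.0, 0.0, 1.0]] [[0.002, -0.9998, 0.0195], [-0.9875, -0.0051, -0.1574], [0.1574, -0.019, -0.9873]] [-0.06139709  0.55192671  1.30082508] campos [ 0.34037308 -0.03391625  1.37241919]
```

View pics/scene0.png

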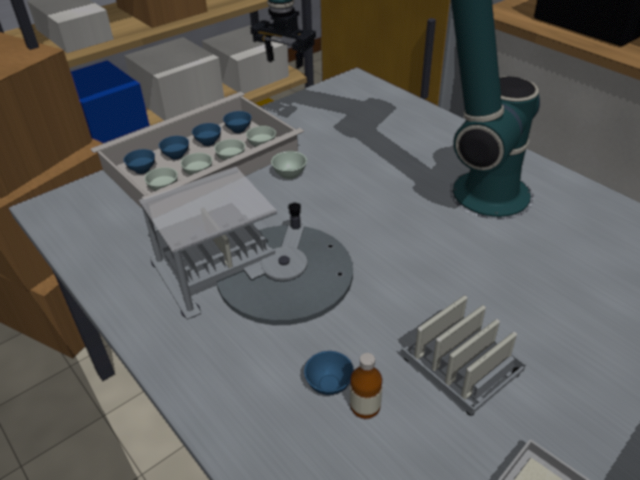

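View pics/top0.png

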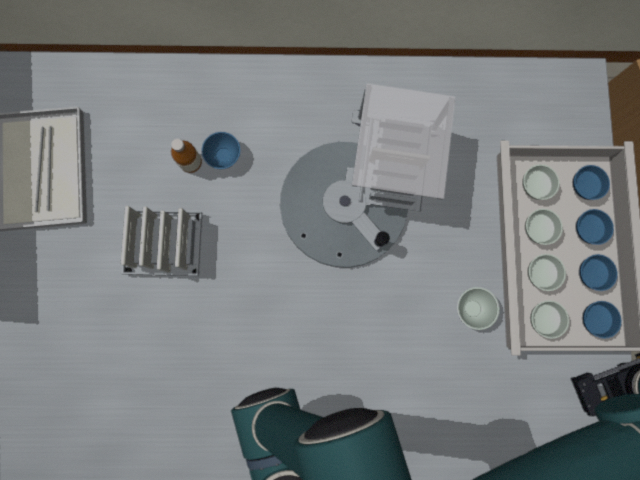

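Scene: four plates stand in the drainer (top view, columns 130–182, rows 207–272), the knob is at (382,239), the pivot hub at (345,201), and one stored plate is under the guard. Next I'll zoom in on these.

```bash
cat > h.py <<'E'
import numpy as np,cv2
from scipy.spatial.transform import Rotation as Ro
from plant import arm,eyes
def ray(c,uv):
    d=c["R"].T@np.linalg.inv(c["camera_matrix"])@np.array([*uv,1.]); return -c["R"].T@c["t"],d/np.linalg.norm(d)
def plane(c,uv,z):
    o,d=ray(c,uv); return o+d*(z-o[2])/d[2]
def tri(*cu):
    A=np.zeros((3,3));b=np.zeros(3);rs=[ray(c,u) for c,u in cu]
    for o,d in rs: P=np.eye(3)-np.outer(d,d);A+=P;b+=P@o
    X=np.linalg.solve(A,b); return X,max(np.linalg.norm(np.cross(X-o,d)) for o,d in rs)
def proj(c,X):
    p=c["camera_matrix"]@(c["R"]@np.asarray(X)+c["t"]); return p[:2]/p[2]
def go(X,yaw=None):
    """tool-frame mm shift to TCP target X; yaw = wanted world angle (deg) of jaw axis z, mod 180"""
    s=arm.get_state();R=Ro.from_rotvec(s["orientation"]).as_matrix()
    jz=np.degrees(np.arctan2(R[1,2],R[0,2]))
    d=np.round(R.T@(np.asarray(X)-s["tcp_pos"])*1000,1)
    r=None if yaw is None else round(-((yaw-jz+90)%180-90),1)   # tool x is down: roll is minus yaw
    print("delta",d.tolist(),"roll",r,"jaw yaw",round(jz,1),"tcp",np.round(s["tcp_pos"],4),"q6",round(s["q"][5],2),"t",round(s["time"],1),"F",np.round(s["ft_force"],1),"w",round(s["width"],4),"tilt",np.round(R[:,0],3))
E
python3 - <<'E'
from h import *
t=cv2.imread("pics/top0.png");s=cv2.imread("pics/scene0.png")
z=lambda im,x,y,w,h:cv2.resize(im[y:y+h,x:x+w],(400,300),interpolation=cv2.INTER_CUBIC)
cv2.imwrite("pics/comp.png",np.vstack([np.hstack([z(t,110,195,100,75+15)[:300],z(s,395,290,140,105+20)]),np.hstack([z(t,270,80,200,200),z(s,140,170,220,160)])]))
ct,cs=eyes.calibration("top"),eyes.calibration("scene")
k=[]
for im in(t,s):
    m=((im.max(2)<50)*255).astype(np.uint8)
    n,l,st,ce=cv2.connectedComponentsWithStats(m)
    print([(np.round(ce[i],1).tolist(),st[i].tolist()) for i in range(1,n) if 30<st[i,4]<900 and 150<ce[i][1]<300])
E
```

```text
[([381.9, 238.6], [375, 232, 14, 14, 147])]
[([176.3, 154.3], [163, 148, 25, 11, 97]), ([142.6, 168.4], [129, 161, 25, 13, 104]), ([294.4, 214.5], [289, 203, 11, 25, 218])]
```

View pics/comp.png

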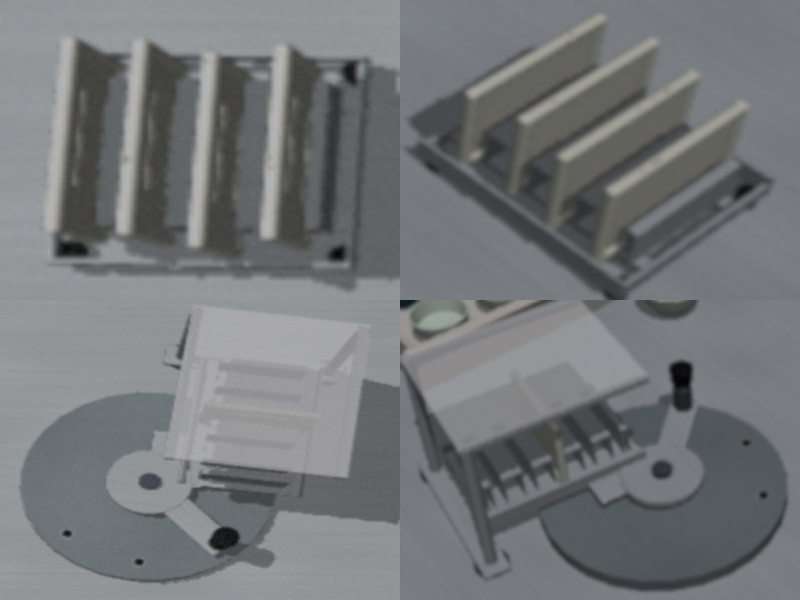

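```bash
python3 - <<'E'
from h import *
ct,cs=eyes.calibration("top"),eyes.calibration("scene")
P={"knob":((381.9,238.6),(294.4,214.5)),"pivot":((345,200.7),(283.6,260.7)),"half":((339.5,254.7),(330.3,246.3)),"full":((303.5,235.3),(339.7,274)),
"p1far":((127.3,207.6),(469.2,369.2)),"p1near":((123.8,264.6),(515,333.75)),
"p4far":((180.8,209.1),(395+70/2.857,290+93/2.4)),"p4near":((177.3,266.1),(395+203/2.857,290+17/2.4))}
X={}
for k,(a,b) in P.items():
    X[k],e=tri((ct,a),(cs,b)); print(k,np.round(X[k],4),round(e,4))
for k in("knob","half","full"):
    d=X[k]-X["pivot"];print(k,np.hypot(*d[:2]),np.degrees(np.arctan2(d[1],d[0])))
for k in("knob",): print(plane(ct,P[k][0],.105),plane(cs,P[k][1],.094))
for n in ("bowl_b",): print(plane(ct,(480,309),.03))
d=X["knob"]-X["pivot"];th=np.arctan2(d[1],d[0])-np.arctan2(-.1,-.09);print("guard yaw",np.degrees(th))
R=np.array([[np.cos(th),-np.sin(th)],[np.sin(th),np.cos(th)]])
print("guard corners",[(X["pivot"][:2]+R@np.array(p)).round(3).tolist() for p in((.005,-.006),(.005,-.214),(.25,-.214),(.25,-.006))])
print("rack out",(X["pivot"][:2]+R@np.array((-.11,-.127))).round(3))
go([X["knob"][0],X["knob"][1],.2],90+np.degrees(th))
E
```

```text
knob [ 0.533  -0.211   0.0775] 0.0018
pivot [ 0.6349 -0.1247  0.0426] 0.0011
half [ 0.5006 -0.1115  0.0181] 0.0013
full [ 0.5496 -0.0203  0.0197] 0.0012
p1far [0.6001 0.3956 0.112 ] 0.0004
p1near [0.465  0.3977 0.1077] 0.0008
p4far [0.5971 0.2696 0.112 ] 0.0006
p4near [0.4615 0.2729 0.1099] 0.0011
knob 0.1336142507431944 -139.7379692530371
half 0.13498228740649132 174.38513626639508
full 0.1347798203551759 129.26104823498488
[ 0.53018656 -0.20856066  0.105     ] [ 0.54418756 -0.19253569  0.094     ]
[ 0.3661875  -0.45975734  0.03      ]
guard yaw -7.750756757220442
guard corners [[0.639, -0.131], [0.611, -0.337], [0.854, -0.37], [0.882, -0.164]]
rack out [ 0.509 -0.236]
delta [38.1, 432.9, -298.6] roll 27.1 jaw yaw -70.6 tcp [ 0.2235 -0.6363  0.2375] q6 -0.04 t 0.1 F [-0.5 -0.1 -0.6] w 0.0881 tilt [-0.001  0.002 -1.   ]
```

Pivot, hole radii (135 mm) and 45° spacing all agree. The knob at home is about (0.531, −0.210) and the guard yaw about −8.7°. Moving above the knob.

```bash
python3 -m inch '{"delta_pos":[[0,217,-149],[0,217,-149],[0,217,-149],[0,217,-149],[0,217,-149],[0,217,-149],[0,217,-149]],"roll":[14,14,14,14,14,14,14],"jaw":[88,88,88,88,88,88,88]}'
python3 -c "
from h import *
go([.531,-.210,.21],81.3)"
```

```text
time: 0.68
tcp_pos: [0.381, -0.4193, 0.2373]
orientation: [1.141, 1.257, -1.135]
ft_force: [-0.6, -0.3, -0.3]
width: 0.088
delta [28.3, 169.5, -193.7] roll 14.2 jaw yaw -84.5 tcp [ 0.381  -0.4193  0.2373] q6 0.59 t 0.7 F [-0.6 -0.3 -0.3] w 0.088 tilt [-0.     0.005 -1.   ]
```

```bash
python3 -m inch '{"delta_pos":[[0,169.5,-193.7],[0,169.5,-193.7],[0,169.5,-193.7],[0,169.5,-193.7],[0,169.5,-193.7],[0,169.5,-193.7],[0,169.5,-193.7],[28.3,169.5,-193.7],[28.3,169.5,-193.7]],"roll":[14.2,14.2,14.2,14.2,14.2,14.2,14.2,14.2,14.2],"jaw":[70,70,70,70,70,70,70,70,70]}'
python3 -c "
from h import *
go([.531,-.210,.21],81.3)
c=eyes.calibration('wrist');print(-c['R'].T@c['t'],c['R'][2]); im=eyes.capture('wrist'); cv2.imwrite('pics/w1.png',im[:,:,::-1])
print(proj(c,[.531,-.21,.107]))
"
```

```text
time: 1.43
tcp_pos: [0.5292, -0.2079, 0.2055]
orientation: [1.32, 1.146, -1.32]
ft_force: [-1.8, 0.4, -2.0]
width: 0.0701
delta [-4.5, 2.0, 1.8] roll 0.2 jaw yaw -98.5 tcp [ 0.5292 -0.2079  0.2055] q6 1.3 t 1.4 F [-1.8  0.4 -2. ] w 0.0701 tilt [-0.007  0.007 -1.   ]
[ 0.60910285 -0.22041189  0.35017279] [-0.3079645   0.05231993 -0.94995815]
[321.75623348 238.60516279]
```

View pics/w1.png

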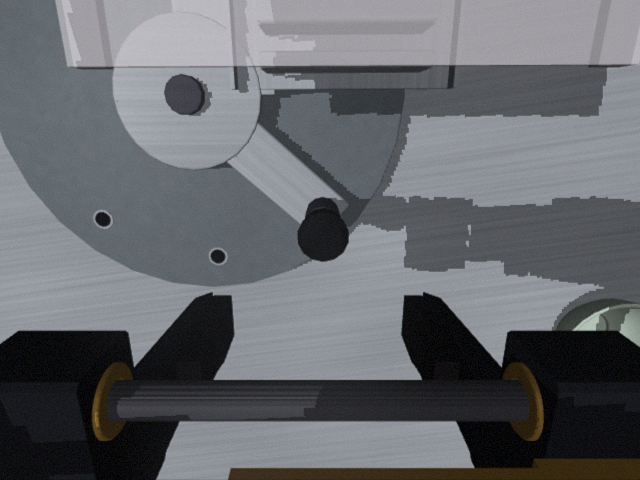

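The wrist view shows the knob at (323,236), against a predicted (322,239), so the fix is good to about 1 mm. The holes are at (102,219) and (218,256). Descending to the knob.

```bash
python3 -m inch '{"delta_pos":[[20,1.5,2.5],[45,1.5,2.5],[70,1.5,2.5],[95,1.5,2.5],[115,1.5,2.5],[127,1.5,2.5],[127,1.5,2.5],[127,1.5,2.5]],"roll":[0,0,0,0,0,0,0,0],"jaw":[60,60,60,60,60,60,60,60]}'
python3 -c "
from h import *
go([.532,-.2105,.077],81.3)"
```

```text
time: 2.15
tcp_pos: [0.5289, -0.2112, 0.0799]
orientation: [1.321, 1.145, -1.322]
ft_force: [-0.6, -0.4, 0.2]
width: 0.06
delta [2.9, 3.0, -1.1] roll 0.0 jaw yaw -98.7 tcp [ 0.5289 -0.2112  0.0799] q6 1.29 t 2.1 F [-0.6 -0.4  0.2] w 0.06 tilt [-0.007  0.007 -1.   ]
```

```bash
python3 -m inch '{"delta_pos":[[3,3,-1],[3,3,-1],[3,3,-1],[3,3,-1],[3,3,-1],[3,3,-1],[3,3,-1],[3,3,-1],[3,3,-1],[3,3,-1]],"roll":[0,0,0,0,0,0,0,0,0,0],"jaw":[60,60,20,20,10,10,0,0,0,0]}'
python3 - <<'E'
from h import *
go([.532,-.2105,.077],81.3)
E
```

```text
time: 2.98
tcp_pos: [0.5321, -0.2109, 0.0772]
orientation: [1.321, 1.144, -1.322]
ft_force: [-1.1, -1.4, 3.5]
width: 0.0294
delta [0.2, -0.2, -0.3] roll 0.0 jaw yaw -98.7 tcp [ 0.5321 -0.2109  0.0772] q6 1.3 t 3.0 F [-1.1 -1.4  3.5] w 0.0294 tilt [-0.007  0.007 -1.   ]
```

```bash
python3 -m inch '{"delta_pos":[[-5,0,0],[-10,0,0],[-15.5,0,0],[-15.5,0,0],[-15.5,0,0]],"roll":[0,0,0,0,0],"jaw":[0,0,0,0,0]}'
cat >> h.py <<'E'
def arc(a0,step,n,pivot=(.6352,-.1250),r=.1345):
    """tool shifts for the knob going from angle a0 (deg) by n steps, height kept"""
    s=arm.get_state();R=Ro.from_rotvec(s["orientation"]).as_matrix();p=s["tcp_pos"]
    for i in range(1,n+1):
        a=np.radians(a0+step*i);X=np.array([pivot[0]+r*np.cos(a),pivot[1]+r*np.sin(a),p[2]])
        print(np.round(R.T@(X-p)*1000,1).tolist(),end=",")
    print()
E
python3 - <<'E'
from h import *
go([.532,-.2105,.077],81.3)
p=arm.get_state()["tcp_pos"]-[.6352,-.1250,0];print(np.hypot(*p[:2]),np.degrees(np.arctan2(p[1],p[0])))
arc(-140.7,-5,10)
E
```

```text
time: 3.4
tcp_pos: [0.5312, -0.2103, 0.0917]
orientation: [1.321, 1.147, -1.323]
ft_force: [0.7, 0.3, -10.4]
width: 0.0296
delta [14.7, 0.9, 0.2] roll 0.0 jaw yaw -98.7 tcp [ 0.5312 -0.2103  0.0917] q6 1.3 t 3.4 F [  0.7   0.3 -10.4] w 0.0296 tilt [-0.009  0.008 -1.   ]
0.13447439766070707 -140.6333695841616
[0.1, -8.5, -8.3],[0.3, -16.1, -17.2],[0.4, -22.9, -26.8],[0.5, -28.9, -36.9],[0.7, -33.9, -47.5],[0.8, -38.0, -58.5],[0.9, -41.1, -69.8],[1.0, -43.2, -81.4],[1.1, -44.4, -93.0],[1.2, -44.5, -104.8],
```

Bolt is lifted (10.4 N spring force, radius 134.5 mm). Swinging out.

```bash
python3 -m inch '{"delta_pos":[[0,-8.5,-8.3],[0,-16.1,-17.2],[0,-22.9,-26.8],[0,-28.9,-36.9],[0,-33.9,-47.5],[0,-38,-58.5],[0,-41.1,-69.8],[0,-43.2,-81.4],[0,-44.4,-93],[0,-44.5,-104.8]],"roll":[0,0,0,0,0,0,0,0,0,0],"jaw":[0,0,0,0,0,0,0,0,0,0]}'
python3 - <<'E'
from h import *
go([.532,-.2105,.092],81.3)
p=arm.get_state()["tcp_pos"]-[.6352,-.1250,0];print(np.hypot(*p[:2]),np.degrees(np.arctan2(p[1],p[0])))
arc(-190.7,-5,8)
E
```

```text
time: 4.23
tcp_pos: [0.503, -0.0989, 0.093]
orientation: [1.32, 1.147, -1.323]
ft_force: [1.0, -1.5, -12.2]
width: 0.0297
delta [-0.1, 45.4, 106.0] roll 0.1 jaw yaw -98.6 tcp [ 0.503  -0.0989  0.093 ] q6 1.47 t 4.2 F [  1.   -1.5 -12.2] w 0.0297 tilt [-0.009  0.008 -1.   ]
0.134771822856142 168.84372844000606
[0.1, 1.2, -10.6],[0.1, 3.1, -22.2],[0.1, 6.1, -33.5],[0.2, 10.0, -44.6],[0.2, 14.9, -55.3],[0.2, 20.7, -65.5],[0.2, 27.3, -75.1],[0.2, 34.8, -84.2],
```

```bash
python3 -m inch '{"delta_pos":[[0,1.2,-10.6],[0,3.1,-22.2],[0,6.1,-33.5],[0,10,-44.6],[0,14.9,-55.3],[0,20.7,-65.5],[0,27.3,-75.1],[0,34.8,-84.2],[0,34.8,-84.2],[0,34.8,-84.2]],"roll":[0,0,0,0,0,0,0,0,0,0],"jaw":[0,0,0,0,0,0,0,0,0,0]}'
python3 - <<'E'
from h import *
p=arm.get_state()["tcp_pos"]-[.6352,-.1250,0];print(np.hypot(*p[:2]),np.degrees(np.arctan2(p[1],p[0])))
arc(-230.7,0,1); go([.5496,-.0203,.092],81.3)
E
```

```text
time: 5.07
tcp_pos: [0.5512, -0.0196, 0.0932]
orientation: [1.32, 1.147, -1.322]
ft_force: [1.5, -1.7, -11.4]
width: 0.0296
0.13475237102955104 128.54989409138588
[-0.0, -1.0, 1.5],
delta [1.3, -1.5, 0.9] roll 0.1 jaw yaw -98.6 tcp [ 0.5512 -0.0196  0.0932] q6 1.63 t 5.1 F [  1.5  -1.7 -11.4] w 0.0296 tilt [-0.009  0.009 -1.   ]
```

```bash
python3 -m inch '{"delta_pos":[[0,-1,1.5],[0,-1,1.5],[6,-1,1.5],[11,-1,1.5],[16,-1,1.5],[16,-1,1.5],[16,-1,1.5],[16,-1,1.5],[16,-1,1.5],[16,-1,1.5]],"roll":[0,0,0,0,0,0,0,0,0,0],"jaw":[0,0,0,0,0,0,0,50,50,50]}'
python3 - <<'E'
from h import *
p=arm.get_state()["tcp_pos"]-[.6352,-.1250,0];print(np.hypot(*p[:2]),np.degrees(np.arctan2(p[1],p[0])))
go([.5496,-.0203,.25],81.3)
E
```

```text
time: 5.9
tcp_pos: [0.5513, -0.021, 0.0788]
orientation: [1.322, 1.145, -1.32]
ft_force: [0.8, -0.3, -0.5]
width: 0.0473
0.13364496712805649 128.88520060540972
delta [-171.2, -3.0, -1.7] roll 0.1 jaw yaw -98.6 tcp [ 0.5513 -0.021   0.0788] q6 1.63 t 5.9 F [ 0.8 -0.3 -0.5] w 0.0473 tilt [-0.006  0.008 -1.   ]
```

```bash
python3 -m inch '{"delta_pos":[[-40,0,0],[-80,0,0],[-120,0,0],[-160,0,0],[-200,0,0],[-220,0,0],[-220,0,0]],"roll":[0,0,0,0,0,0,0],"jaw":[60,60,60,60,40,40,40]}'
python3 - <<'E'
from h import *
t=eyes.capture("top")[:,:,::-1];s=eyes.capture("scene")[:,:,::-1]
cv2.imwrite("pics/t2.png",t);cv2.imwrite("pics/s2.png",s)
cv2.imwrite("pics/c2.png",np.hstack([cv2.resize(t[130:330,270:470],(400,400),interpolation=cv2.INTER_CUBIC),cv2.resize(s[110:310,230:430],(400,400),interpolation=cv2.INTER_CUBIC)]))
go([.53,.335,.30],88.8)
E
```

```text
time: 6.48
tcp_pos: [0.5564, -0.0232, 0.3075]
orientation: [1.328, 1.134, -1.309]
ft_force: [0.9, -0.4, 0.7]
width: 0.0422
delta [3.8, -76.6, -350.4] roll -7.4 jaw yaw -98.6 tcp [ 0.5534 -0.023   0.3008] q6 1.63 t 6.6 F [-0.8 -0.8 -0.7] w 0.0402 tilt [-0.001  0.008 -1.   ]
```

View pics/c2.png

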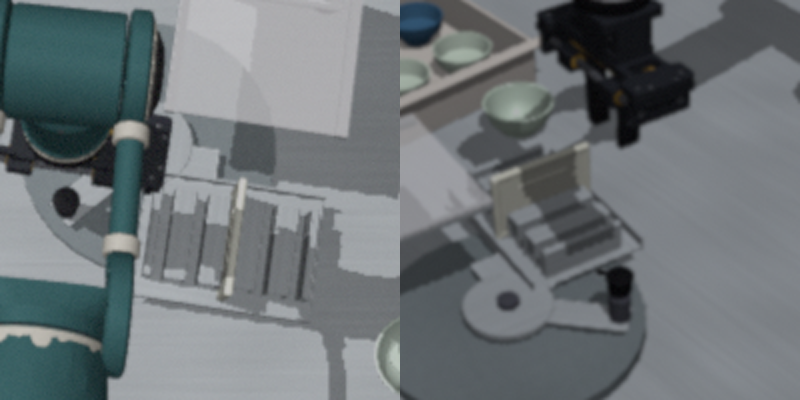

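The top crop shows the rack out with the stored plate at crop x≈235, in the middle slot. Taking close-ups of the rack with the wrist camera from two places.

```bash
python3 - <<'E'
from h import *
go([.47,-.20,.30],81.3)
E
python3 -m inch '{"delta_pos":[[0,-83,177],[0,-83,177],[0,-83,177],[0,-83,177],[0,-83,177],[0,-83,177],[0,-83,177]],"roll":[0,0,0,0,0,0,0],"jaw":[40,40,40,40,40,40,40]}'; python3 -c "
from h import *
go([.47,-.20,.30],81.3)"
```

```text
delta [-0.5, -56.1, 187.5] roll 0.1 jaw yaw -98.6 tcp [ 0.5534 -0.023   0.3008] q6 1.63 t 6.6 F [-0.8 -0.8 -0.7] w 0.0402 tilt [-0.001  0.008 -1.   ]
time: 7.17
tcp_pos: [0.4433, -0.1861, 0.2976]
orientation: [1.326, 1.143, -1.321]
ft_force: [-0.1, 0.6, 0.2]
width: 0.0401
delta [-2.6, 28.5, 9.6] roll -0.1 jaw yaw -98.8 tcp [ 0.4433 -0.1861  0.2976] q6 1.27 t 7.2 F [-0.1  0.6  0.2] w 0.0401 tilt [-0.004  0.01  -1.   ]
```

```bash
python3 -m inch '{"delta_pos":[[0,5,40],[0,5,40],[0,5,40],[0,5,40]],"roll":[0,0,0,0],"jaw":[40,40,40,40]}' >/dev/null
python3 - <<'E'
from h import *
import pickle
c=eyes.calibration("wrist");im=eyes.capture("wrist")[:,:,::-1];cv2.imwrite("pics/w3.png",im);pickle.dump(c,open("w3.pkl","wb"))
print(-c['R'].T@c['t']);go([.47,-.23,.30],81.3)
E
```

```text
[ 0.52205336 -0.23872763  0.4408212 ]
delta [-3.8, 27.9, 0.7] roll -0.0 jaw yaw -98.7 tcp [ 0.4425 -0.225   0.2964] q6 1.2 t 7.5 F [-0.2  0.6  1. ] w 0.0401 tilt [-0.005  0.011 -1.   ]
```

View pics/w3.png

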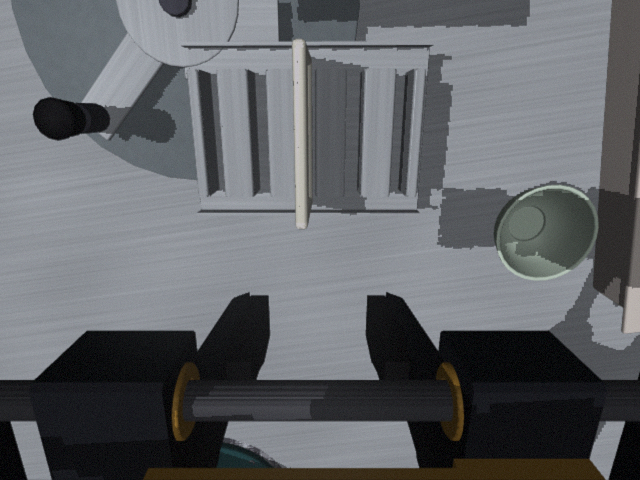

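The wrist view shows the stored plate's top edge from (299,41) to (302,227), lip ends at (183,46), (432,46), (198,211) and (418,211), and the bowl clear to the right. Taking a second view for heights.

```bash
python3 -m inch '{"delta_pos":[[0,10,50],[0,10,50],[0,10,50],[0,10,50],[0,10,50]],"roll":[0,0,0,0,0],"jaw":[40,40,40,40,40]}' >/dev/null
python3 - <<'E'
from h import *
import pickle
c=eyes.calibration("wrist");im=eyes.capture("wrist")[:,:,::-1];cv2.imwrite("pics/w4.png",im);pickle.dump(c,open("w4.pkl","wb"))
go([.47,-.23,.30],81.3)
c3=pickle.load(open("w3.pkl","rb"))
L=[plane(c3,p,.054) for p in((183,46),(432,46),(198,211),(418,211))]
print(np.round(L,4), "lip gap",np.linalg.norm(L[0]-L[2]),np.linalg.norm(L[1]-L[3]))
print("plate top",plane(c3,(299,41),.135),plane(c3,(302,227),.135))
ims=[cv2.imread(f"pics/w{i}.png") for i in(3,4)]
for c_,im in zip((c3,c),ims):   # plate-coloured blob (yellowish white)
    b,g,r=[im[:,:,i].astype(int) for i in range(3)]
    m=((r-b>12)&(r>150)).astype(np.uint8)*255; m[300:]=0
    n,l,st,ce=cv2.connectedComponentsWithStats(m)
    for i in range(1,n):
        if st[i,4]>300: 
            q=cv2.minAreaRect(np.argwhere(l==i)[:,::-1].astype(np.float32)); print(st[i].tolist(),np.round(ce[i],1),np.round(cv2.boxPoints(q),1).tolist())
E
```

```text
delta [-3.8, 18.1, -48.0] roll 0.0 jaw yaw -98.7 tcp [ 0.4449 -0.2747  0.2958] q6 1.12 t 8.0 F [0.1 0.5 0.4] w 0.0399 tilt [-0.005  0.012 -1.   ]
[[ 0.5946 -0.1247  0.054 ]
 [ 0.5607 -0.3429  0.054 ]
 [ 0.4457 -0.1009  0.054 ]
 [ 0.4127 -0.3196  0.054 ]] lip gap 0.1507834277663401 0.14983294977863176
plate top [ 0.57002585 -0.22971344  0.135     ] [ 0.4362721  -0.20959443  0.135     ]
```

View pics/w4.png

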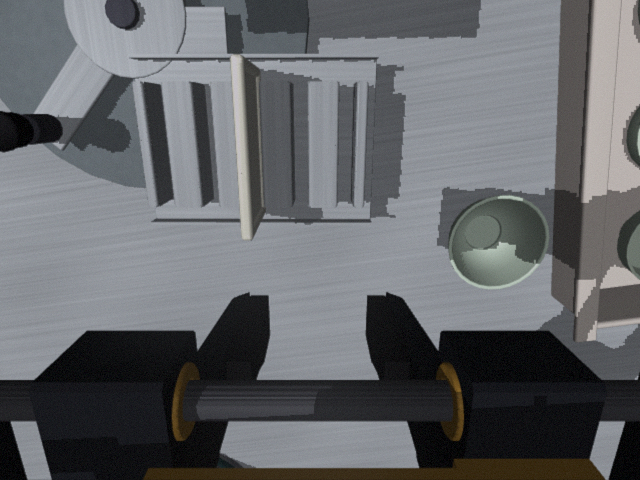

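```bash
python3 - <<'E'
from h import *
import pickle
c3,c4=[pickle.load(open(f"w{i}.pkl","rb")) for i in(3,4)]
Q={"pf":((299,42),(238,56)),"pn":((302,227),(248,238)),"fl":((183,46),(132,58)),"fr":((432,46),(378,59)),"nl":((198,211),(152,220)),"nr":((418,211),(370,220))}
X={k:tri((c3,a),(c4,b))[0] for k,(a,b) in Q.items()}
for k in X:print(k,np.round(X[k],4))
a=X["pf"]-X["pn"];print("plate len",np.linalg.norm(a),"yaw",np.degrees(np.arctan2(a[1],a[0])))
L=[(plane(c3,Q[k][0],.054)+plane(c4,Q[k][1],.054))/2 for k in("fl","fr","nl","nr")]
print("lip centre",np.mean(L,0),"plate centre",[np.round((plane(c,Q["pf"][i],.135)+plane(c,Q["pn"][i],.135))/2,4) for i,c in enumerate((c3,c4))])
# geometry check
piv=np.array([.6352,-.125]);print("lip centre-pivot in out frame (deck yaw -98.7)")
th=np.radians(-98.7);ex=np.array([np.cos(th),np.sin(th)]);ey=np.array([-ex[1],ex[0]])
d=np.mean(L,0)[:2]-piv;print(d@ex,d@ey)
E
```

```text
pf [ 0.5748 -0.2286  0.1002]
pn [ 0.4277 -0.2067  0.105 ]
fl [ 0.5963 -0.1218  0.0443]
fr [ 0.5611 -0.3446  0.0477]
nl [ 0.4447 -0.0989  0.0485]
nr [ 0.4112 -0.3209  0.0476]
plate len 0.14877339272364748 yaw -8.441173784116792
lip centre [ 0.50346146 -0.22244487  0.054     ] plate centre [array([ 0.5028, -0.2196,  0.135 ]), array([ 0.5029, -0.2243,  0.135 ])]
lip centre-pivot in out frame (deck yaw -98.7)
0.11625053482562234 -0.11548315174494145
```

The stored plate's triangulated height (0.10) disagrees with the expected 0.135, so I'll remeasure its edges in sub-pixels from image profiles.

```bash
python3 - <<'E'
from h import *
import pickle
ims=[cv2.imread(f"pics/w{i}.png").astype(int) for i in(3,4)]
C=[pickle.load(open(f"w{i}.pkl","rb")) for i in(3,4)]
print(C[0]["camera_matrix"][0,0])
for im,rng in zip(ims,((280,320),(222,272))):
    for v in (30,36,40,44,48,52,56,60,66,100,150,200,215,222,226,230,234,238,242):
        row=im[v,rng[0]:rng[1]];m=(row[:,2]-row[:,0]>6)&(row[:,2]>0)
        br=m&(row.max(1)>150)
        w=np.where(m)[0];wb=np.where(br)[0]
        if len(w):print(v,w.min()+rng[0],w.max()+rng[0],"bright",(wb.min()+rng[0],wb.max()+rng[0]) if len(wb) else None)
    print()
E
```

```text
395.60187612429775
40 294 303 bright (np.int64(294), np.int64(296))
44 293 304 bright (np.int64(293), np.int64(303))
48 293 304 bright (np.int64(293), np.int64(302))
52 293 304 bright (np.int64(293), np.int64(302))
56 293 305 bright (np.int64(293), np.int64(302))
60 293 309 bright (np.int64(293), np.int64(302))
66 293 308 bright (np.int64(293), np.int64(302))
100 294 309 bright (np.int64(294), np.int64(303))
150 295 311 bright (np.int64(295), np.int64(304))
200 296 308 bright (np.int64(296), np.int64(304))
215 296 307 bright (np.int64(296), np.int64(304))
222 296 306 bright (np.int64(296), np.int64(304))
226 298 306 bright (np.int64(298), np.int64(305))

56 236 240 bright (np.int64(236), np.int64(240))
60 231 242 bright (np.int64(231), np.int64(240))
66 231 248 bright (np.int64(231), np.int64(240))
100 233 258 bright (np.int64(233), np.int64(242))
150 236 247 bright (np.int64(236), np.int64(245))
200 239 248 bright (np.int64(239), np.int64(248))
215 240 250 bright (np.int64(240), np.int64(248))
222 241 250 bright (np.int64(241), np.int64(249))
226 241 249 bright (np.int64(241), np.int64(249))
230 241 252 bright (np.int64(241), np.int64(249))
234 241 251 bright (np.int64(241), np.int64(249))
238 242 251 bright (np.int64(242), np.int64(250))
```

```bash
python3 - <<'E'
from h import *
import pickle
for i in(3,4):
    c=pickle.load(open(f"w{i}.pkl","rb"));print(np.round(-c["R"].T@c["t"],4))
    print("knob",plane(c,((60,117),(8,131))[i-3],.107))
go([.535,-.19,.30],81.3)
E
```

```text
[ 0.5221 -0.2387  0.4408]
knob [ 0.54932807 -0.02792153  0.107     ]
[ 0.5246 -0.2881  0.4404]
knob [ 0.54748184 -0.0308958   0.107     ]
delta [-3.7, 76.3, -97.3] roll 0.0 jaw yaw -98.7 tcp [ 0.4449 -0.2747  0.2958] q6 1.12 t 8.0 F [0.1 0.5 0.4] w 0.0399 tilt [-0.005  0.012 -1.   ]
```

```bash
python3 -m inch '{"delta_pos":[[-4,76,-63],[-4,76,-63],[-4,76,-63],[-4,76,-63],[-4,76,-63],[-4,76,-63],[-4,76,-63],[-4,76,-63]],"roll":[0,0,0,0,0,0,0,0],"jaw":[40,40,40,40,40,40,40,40]}' >/dev/null
cat >> h.py <<'E'
import pickle
def wshot(n):
    c=eyes.calibration("wrist");im=eyes.capture("wrist")[:,:,::-1];cv2.imwrite(f"pics/{n}.png",im);pickle.dump(c,open(n+".pkl","wb"));return c,im
E
python3 - <<'E'
from h import *
wshot("w5");go([.535,-.19,.30],81.3)
E
python3 -m inch '{"delta_pos":[[0,0,-50],[0,0,-50],[0,0,-50],[0,0,-50],[0,0,-50],[0,0,-50]],"roll":[0,0,0,0,0,0],"jaw":[40,40,40,40,40,40]}' >/dev/null
python3 - <<'E'
from h import *
wshot("w6");go([.53,.335,.30],88.8)
a,b=[cv2.imread(f"pics/w{i}.png") for i in(5,6)]
cv2.imwrite("pics/c56.png",np.hstack([a[80:380,120:520],b[80:380,180:580]]))
cv2.imwrite("pics/c56.png",cv2.resize(cv2.vconcat([a[130:280,190:460],b[130:280,250:520]]),(800,600*150*2*270//270//300),interpolation=cv2.INTER_CUBIC) if 0 else np.vstack([cv2.resize(a[80:280,160:450],(798,300),interpolation=cv2.INTER_CUBIC),cv2.resize(b[80:280,230:520],(798,300),interpolation=cv2.INTER_CUBIC)]))
E
```

```text
delta [0.4, 1.1, -35.0] roll -0.0 jaw yaw -98.7 tcp [ 0.5286 -0.2245  0.3   ] q6 1.27 t 8.7 F [ 0.1 -0.5 -0.4] w 0.04 tilt [-0.006  0.012 -1.   ]
delta [6.5, -84.0, -504.0] roll -7.6 jaw yaw -98.8 tcp [ 0.5361 -0.176   0.3006] q6 1.36 t 9.3 F [-0.8  0.6  0.3] w 0.0396 tilt [-0.006  0.011 -1.   ]
```

View pics/c56.png

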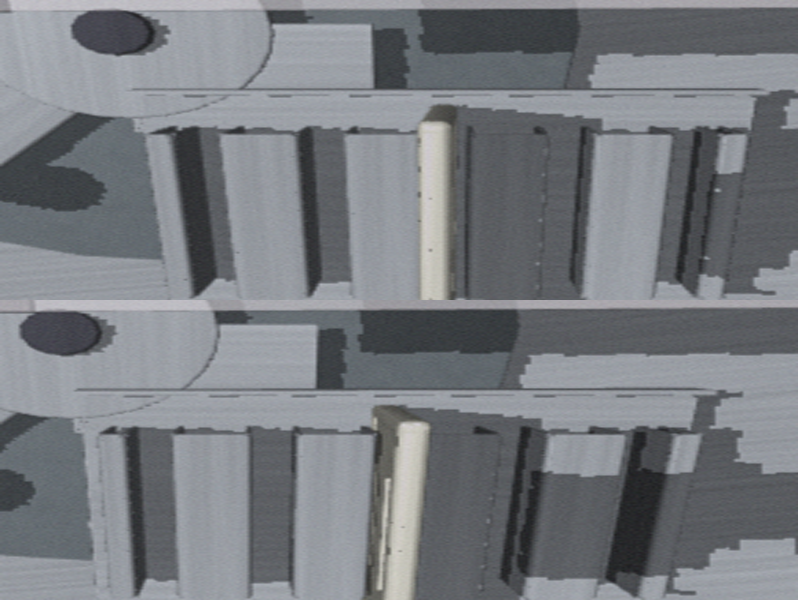

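In w5, slot gaps at the dividers' far ends (row 170) show even 122 crop-px spacing, with the stored plate in the middle slot, x=0. Converting to positions.

```bash
python3 - <<'E'
from h import *
c5,c6=[pickle.load(open(f"w{i}.pkl","rb")) for i in(5,6)]
piv=np.array([.6352,-.125]);th=np.radians(-98.7);ex=np.array([np.cos(th),np.sin(th)]);ey=np.array([-ex[1],ex[0]])
A=[200,322.5,568.5,689];B=[152,272.5,521,649]
for a,b,s in zip(A,B,(-84,-42,42,84)):
    p=(160+a/2.752,170);q=(230+b/2.752,170)
    P,Q=plane(c5,p,.08),plane(c6,q,.08);T=tri((c5,p),(c6,q))[0]
    print(s,*[np.round([(v[:2]-piv)@ex*1e3-s,(v[:2]-piv)@ey*1e3],1) for v in (P,Q,T)],round(T[2],4))
# pivot hub bolt, z~.045
for c,p in((c5,(160+112/2.752,80+32/1.5)),(c6,(230+60/2.752,80+32/1.5))): print(plane(c,p,.045))
print(tri((c5,(160+112/2.752,80+32/1.5)),(c6,(230+60/2.752,80+32/1.5)))[0])
# plate top (row v=200..): left/right bright edges
for n,c in(("w5",c5),("w6",c6)):
    im=cv2.imread(f"pics/{n}.png").astype(int)
    for v in (180,220,260):
        m=np.where((im[v,:,2]-im[v,:,0]>6)&(im[v].max(1)>165)&(np.arange(640)>280)&(np.arange(640)<420))[0]
        if len(m):
            X=plane(c,((m.min()+m.max())/2,v),.135);print(n,v,m.min(),m.max(),np.round((X[:2]-piv)@ex*1e3,1))
    # lips: profile
    g=im.sum(2)[:,330]//3; print([ (i,int(g[i])) for i in range(125,160,2)]); print([(i,int(g[i])) for i in range(280,340,3)])
E
```

```text
-84 [117.8 -61.6] [117.2 -61.5] [116.8 -62.2] 0.0757
-42 [116.7 -61.6] [115.4 -61.5] [115.6 -62.9] 0.0701
42 [114.7 -61.5] [114.1 -61.5] [115.1 -62.1] 0.0758
84 [112.7 -61.4] [114.5 -61.4] [109.7 -59.5] 0.0936
[ 0.63391688 -0.12443044  0.045     ]
[ 0.63409384 -0.12453322  0.045     ]
[ 0.63397115 -0.12461999  0.04561991]
w5 180 312 321 111.5
w5 220 313 320 111.5
w5 260 313 320 111.5
[(125, 101), (127, 99), (129, 103), (131, 105), (133, 106), (135, 102), (137, 102), (139, 87), (141, 160), (143, 138), (145, 161), (147, 165), (149, 159), (151, 148), (153, 97), (155, 89), (157, 94), (159, 99)]
[(280, 125), (283, 88), (286, 64), (289, 161), (292, 149), (295, 158), (298, 151), (301, 153), (304, 151), (307, 154), (310, 152), (313, 156), (316, 152), (319, 149), (322, 154), (325, 151), (328, 155), (331, 152), (334, 154), (337, 153)]
w6 180 374 383 111.3
w6 220 370 381 110.4
w6 260 368 379 110.3
[(125, 160), (127, 161), (129, 163), (131, 161), (133, 160), (135, 159), (137, 155), (139, 96), (141, 162), (143, 146), (145, 165), (147, 166), (149, 162), (151, 161), (153, 155), (155, 157), (157, 160), (159, 161)]
[(280, 163), (283, 72), (286, 67), (289, 164), (292, 158), (295, 161), (298, 152), (301, 159), (304, 157), (307, 156), (310, 159), (313, 160), (316, 157), (319, 159), (322, 156), (325, 157), (328, 158), (331, 152), (334, 155), (337, 160)]
```

Rack centre is about (0.503, −0.2217) with x/y axis yaw −98.7/−8.7°, and wrist shots, lips and dividers agree within about 1.5 mm. Free slots: −84, −42, 42, 84. Going to the drainer.

```bash
python3 -m inch '{"delta_pos":[[3,-27,-250],[3,-27,-250],[3,-27,-250],[3,-27,-250],[3,-27,-250],[3,-27,-250],[3,-27,-250],[3,-27,-250]],"roll":[-3.8,-3.8,-3.8,-3.8,-3.8,-3.8,-3.8,-3.8],"jaw":[30,30,30,30,30,30,30,30]}' >/dev/null
python3 -c "
from h import *
go([.56,.36,.30],88.8)"
```

```text
delta [3.4, -11.1, -283.2] roll -3.6 jaw yaw -94.8 tcp [0.5475 0.0768 0.3003] q6 1.74 t 9.9 F [ 0.4 -0.5 -0.2] w 0.0298 tilt [-0.006  0.011 -1.   ]
```

```bash
python3 -m inch '{"delta_pos":[[1,-11,-283],[1,-11,-283],[1,-11,-283],[1,-11,-283],[1,-11,-283],[1,-11,-283],[1,-11,-283],[1,-11,-283],[1,-11,-283],[1,-11,-283]],"roll":[-3.6,-3.6,-3.6,-3.6,-3.6,-3.6,-3.6,-3.6,-3.6,-3.6],"jaw":[30,30,30,30,30,30,30,30,30,30]}' >/dev/null
python3 -c "
from h import *
wshot('w7');go([.56,.31,.30],88.8)"
python3 -m inch '{"delta_pos":[[0,0,50],[0,0,50],[0,0,50],[0,0,50],[0,0,50],[0,0,50],[0,0,50]],"roll":[0,0,0,0,0,0,0],"jaw":[30,30,30,30,30,30,30]}' >/dev/null
python3 - <<'E'
from h import *
wshot("w8");go([.56,.31,.30],88.8)
a,b=[cv2.imread(f"pics/w{i}.png") for i in(7,8)]
cv2.imwrite("pics/c78.png",np.hstack([cv2.resize(a,(400,300),interpolation=cv2.INTER_AREA),cv2.resize(b,(400,300),interpolation=cv2.INTER_AREA)]))
E
```

```text
delta [1.7, 0.2, 47.5] roll -0.1 jaw yaw -91.3 tcp [0.5609 0.3575 0.3021] q6 2.12 t 10.8 F [ 0.7 -0.   0.3] w 0.0302 tilt [-0.006  0.01  -1.   ]
delta [1.7, 0.2, -1.8] roll -0.1 jaw yaw -91.3 tcp [0.5597 0.3081 0.3017] q6 2.05 t 11.5 F [-0.3  1.   0.3] w 0.0299 tilt [-0.006  0.01  -1.   ]
```

View pics/c78.png

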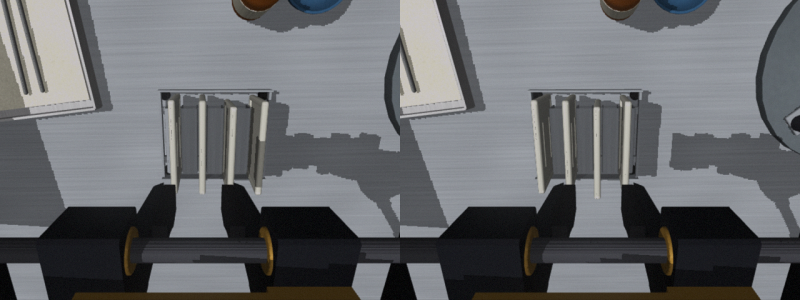

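All four plates are upright in the drainer; in w7 their tops are at full-image u≈342, 403, 462, 522, running v≈195–385. Extracting the top-face lines.

```bash
cat >> h.py <<'E'
def plates(n,z=.115,lo=230,hi=600,v0=180,v1=400,show=True):
    """bright top faces of the plates: long thin blobs -> centre line ends -> plane z"""
    im=cv2.imread(f"pics/{n}.png").astype(int);c=pickle.load(open(n+".pkl","rb"))
    m=((im[:,:,2]-im[:,:,0]>6)&(im.max(2)>165)).astype(np.uint8);m[:v0]=0;m[v1:]=0;m[:,:lo]=0;m[:,hi:]=0
    m=cv2.morphologyEx(m,cv2.MORPH_CLOSE,np.ones((9,1),np.uint8))
    N,l,st,ce=cv2.connectedComponentsWithStats(m);out=[]
    for i in range(1,N):
        if st[i,4]>400:
            ys,xs=np.where(l==i);a,b=np.polyfit(ys,xs,1);p=[(a*y+b,y) for y in(ys.min()-.5,ys.max()+.5)]
            F,Nn=plane(c,p[0],z),plane(c,p[1],z);d=F-Nn;out.append((p,(F+Nn)/2,np.degrees(np.arctan2(d[1],d[0])),np.linalg.norm(d)))
    out.sort(key=lambda o:o[0][0][0])
    if show:
        for o in out: print(n,np.round(o[0],1).tolist(),"mid",np.round(o[1],4),"yaw",round(o[2],1),"len",round(o[3],4))
    return c,out
E
python3 - <<'E'
from h import *
c7,a=plates("w7");c8,b=plates("w8")
for p,q in zip(a,b):
    f,n=[tri((c7,p[0][i]),(c8,q[0][i]))[0] for i in(0,1)];print(np.round(f,4),np.round(n,4))
E
```

```text
w7 [[273.1, 179.5], [277.3, 294.5]] mid [0.5343 0.3977 0.115 ] yaw -1.2 len 0.1065
w7 [[322.5, 179.5], [322.5, 309.5]] mid [0.5258 0.3562 0.115 ] yaw -1.0 len 0.1219
w7 [[372.6, 179.5], [367.8, 294.5]] mid [0.5328 0.3141 0.115 ] yaw -1.1 len 0.1063
w8 [[264.0, 179.5], [269.1, 294.5]] mid [0.5335 0.3557 0.115 ] yaw -1.1 len 0.1065
w8 [[313.4, 179.5], [314.3, 317.5]] mid [0.5208 0.3143 0.115 ] yaw -1.1 len 0.1302
w8 [[363.5, 179.5], [359.6, 294.5]] mid [0.5319 0.2721 0.115 ] yaw -1.1 len 0.1062
[ 0.3016  0.6176 -1.6441] [-0.3763  0.6329 -1.6576]
[ 0.297   0.3556 -1.6403] [ 0.0256  0.3516 -0.6831]
[ 0.2908  0.0907 -1.6455] [-0.3861  0.1024 -1.6595]
```

```bash
python3 - <<'E'
from h import *
c7,a=plates("w7",v0=140,v1=325,lo=200);c8,b=plates("w8",v0=140,v1=325,lo=200)
for p in a:
    for q in b:
        if abs(p[1][1]-q[1][1])<.01:
            f,n=[tri((c7,p[0][i]),(c8,q[0][i]))[0] for i in(0,1)];print("tri",np.round(f,4),np.round(n,4))
go([.535,.272,.27],88.8)
E
```

```text
w7 [[272.3, 160.5], [277.3, 294.5]] mid [0.5422 0.3976 0.115 ] yaw -1.1 len 0.1223
w7 [[322.5, 161.5], [322.5, 309.5]] mid [0.5333 0.356  0.115 ] yaw -1.0 len 0.1368
w7 [[372.8, 171.5], [367.8, 294.5]] mid [0.5361 0.3141 0.115 ] yaw -1.1 len 0.1129
w7 [[423.9, 162.5], [418.9, 225.5]] mid [0.5721 0.2715 0.115 ] yaw -1.1 len 0.0541
w8 [[212.9, 160.5], [225.2, 308.5]] mid [0.5349 0.3974 0.115 ] yaw -1.1 len 0.1369
w8 [[263.2, 161.5], [269.0, 294.5]] mid [0.5409 0.3555 0.115 ] yaw -1.2 len 0.1214
w8 [[313.4, 171.5], [314.3, 317.5]] mid [0.5241 0.3142 0.115 ] yaw -1.1 len 0.1369
w8 [[364.1, 162.5], [359.5, 294.5]] mid [0.539 0.272 0.115] yaw -1.2 len 0.1203
tri [0.6031 0.3967 0.1126] [0.4807 0.3957 0.1285]
tri [0.6013 0.3548 0.1115] [0.4851 0.3552 0.1395]
tri [0.5925 0.3129 0.1144] [0.4953 0.3173 0.1676]
tri [0.5989 0.2706 0.1133] [0.5909 0.3069 0.3162]
delta [31.4, -23.7, 37.0] roll -0.1 jaw yaw -91.3 tcp [0.5597 0.3081 0.3017] q6 2.05 t 11.5 F [-0.3  1.   0.3] w 0.0299 tilt [-0.006  0.01  -1.   ]
```

```bash
python3 -m inch '{"delta_pos":[[31,-26,37],[31,-26,37],[31,-26,37],[80,-26,37],[120,-26,37],[120,-26,37],[120,-26,37]],"roll":[0,0,0,0,0,0,0],"jaw":[26,26,26,26,26,26,26]}' >/dev/null
python3 -c "
from h import *
go([.5325,.272,.075],88.8)"
```

```text
delta [103.5, 3.4, 1.5] roll -0.0 jaw yaw -91.2 tcp [0.5304 0.2728 0.1786] q6 2.01 t 12.1 F [-0.4 -0.2  0.3] w 0.026 tilt [-0.012  0.008 -1.   ]
```

```bash
python3 -m inch '{"delta_pos":[[0,3.4,1.5],[20,3.4,1.5],[45,3.4,1.5],[70,3.4,1.5],[90,3.4,1.5],[103,3.4,1.5],[103,3.4,1.5],[103,3.4,1.5]],"roll":[0,0,0,0,0,0,0,0],"jaw":[26,26,26,26,26,26,26,26]}' >/dev/null
python3 -c "
from h import *
go([.5325,.272,.075],88.8)"
python3 -m inch '{"delta_pos":[[1.5,0,0],[1.5,0,0],[1.5,0,0],[1.5,0,0],[1.5,0,0],[1.5,0,0]],"roll":[0,0,0,0,0,0],"jaw":[10,0,0,0,0,0]}'
```

```text
delta [2.0, -1.3, 0.7] roll -0.0 jaw yaw -91.2 tcp [0.5338 0.2727 0.077 ] q6 2.01 t 12.7 F [-0.5 -0.8  0.2] w 0.0259 tilt [-0.01   0.008 -1.   ]
time: 13.22
tcp_pos: [0.5354, 0.2731, 0.0775]
orientation: [1.229, 1.211, -1.225]
ft_force: [-0.2, -0.6, 5.4]
width: 0.0099
```

Gripped (9.9 mm). Lifting and heading to slot −84.

```bash
python3 -m inch '{"delta_pos":[[-10,0,0],[-30,0,0],[-60,0,0],[-95,0,0],[-130,0,0],[-165,0,0],[-183,0,0],[-183,0,0]],"roll":[0,0,0,0,0,0,0,0],"jaw":[0,0,0,0,0,0,0,0]}'
python3 -c "
from h import *
go([.5186,-.1387,.26],81.3)"
```

```text
time: 13.88
tcp_pos: [0.5391, 0.2726, 0.2671]
orientation: [1.236, 1.208, -1.216]
ft_force: [0.5, 0.7, -1.4]
width: 0.0097
delta [1.3, -11.9, 411.7] roll 7.5 jaw yaw -91.2 tcp [0.5391 0.2726 0.2671] q6 2.01 t 13.9 F [ 0.5  0.7 -1.4] w 0.0097 tilt [ 0.002  0.014 -1.   ]
```

```bash
python3 -m inch '{"delta_pos":[[0,0,20],[0,-1,55],[0,-2,95],[0,-3,135],[0,-5,175],[0,-7,215],[0,-8,255],[0,-9,295],[0,-10,335],[0,-11,365]],"roll":[0,0.5,1,2,3,4,5,6,7,7.5],"jaw":[0,0,0,0,0,0,0,0,0,0]}' >/dev/null
python3 -c "
from h import *
go([.5186,-.1387,.20],81.3)"
```

```text
delta [58.8, 7.2, 44.4] roll -0.1 jaw yaw -98.8 tcp [ 0.5184 -0.0945  0.2594] q6 1.48 t 14.7 F [ 0.1 -0.2 -2.7] w 0.0102 tilt [-0.002  0.014 -1.   ]
```

```bash
python3 -m inch '{"delta_pos":[[0,3,20],[0,6,38],[0,7.2,44.4],[20,7.2,44.4],[45,7.2,44.4],[70,7.2,44.4],[84,7.2,44.4],[84,7.2,44.4],[84,7.2,44.4]],"roll":[0,0,0,0,0,0,0,0,0],"jaw":[0,0,0,0,0,0,0,0,0]}' >/dev/null
python3 - <<'E'
from h import *
go([.5186,-.1387,.0975],81.3)
c,im=wshot("w9")
E
```

```text
delta [75.2, 2.3, 2.5] roll -0.1 jaw yaw -98.8 tcp [ 0.5171 -0.1371  0.1728] q6 1.4 t 15.5 F [ 0.2 -0.5 -2.9] w 0.0096 tilt [-0.006  0.016 -1.   ]
```

View pics/w9.png

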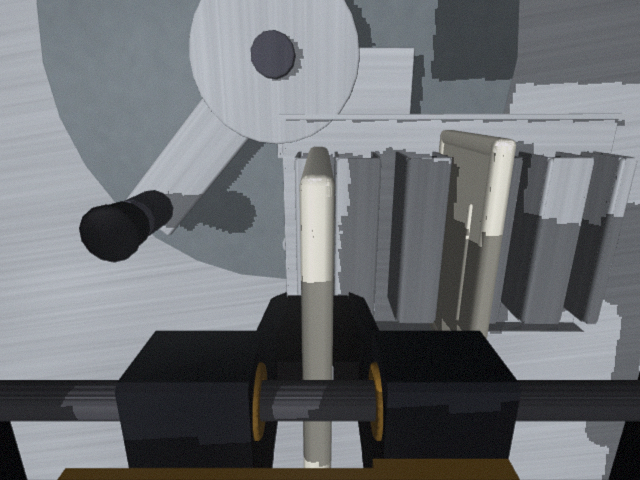

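The held plate's face centre is at u≈317, against slot −84's gap centre at u≈322. That is a 3 mm shift, the same as the computed 2.5 mm. Correcting and lowering.

```bash
python3 -m inch '{"delta_pos":[[0,2.3,2.5],[0,2.3,2.5],[15,2.3,2.5],[28,2.3,2.5],[38,2.3,2.5],[46,2.3,2.5],[46,2.3,2.5]],"roll":[0,0,0,0,0,0,0],"jaw":[0,0,0,0,0,0,0]}' >/dev/null
python3 -c "
from h import *
go([.5186,-.1387,.0975],81.3)"
```

```text
delta [28.5, 0.3, -0.1] roll -0.1 jaw yaw -98.8 tcp [ 0.5184 -0.1392  0.126 ] q6 1.4 t 16.1 F [-0.  -0.  -2.5] w 0.0097 tilt [-0.007  0.016 -1.   ]
```

```bash
python3 -m inch '{"delta_pos":[[6,0,0],[12,0,0],[18,0,0],[23,0,0],[27,0,0],[28,0,0],[28,0,0],[28,0,0]],"roll":[0,0,0,0,0,0,0,0],"jaw":[0,0,0,0,0,0,0,0]}' >/dev/null
python3 -c "
from h import *
go([.5186,-.1387,.0975],81.3)"
```

```text
delta [0.6, 0.1, -0.1] roll -0.1 jaw yaw -98.8 tcp [ 0.5185 -0.1388  0.0981] q6 1.4 t 16.8 F [ 0.3  0.  -1.9] w 0.0099 tilt [-0.006  0.016 -1.   ]
```

```bash
python3 -m inch '{"delta_pos":[[1,0,0],[2,0,0],[2,0,0],[2,0,0]],"roll":[0,0,0,0],"jaw":[0,0,0,0]}'
python3 -m inch '{"delta_pos":[[0,0,0],[0,0,0],[0,0,0],[0,0,0]],"roll":[0,0,0,0],"jaw":[18,18,18,18]}'
```

```text
time: 17.1
tcp_pos: [0.5189, -0.1391, 0.0976]
orientation: [1.329, 1.149, -1.319]
ft_force: [-3.1, 0.1, 5.4]
width: 0.0096
time: 17.43
tcp_pos: [0.5191, -0.1392, 0.0978]
orientation: [1.33, 1.148, -1.319]
ft_force: [-0.2, -0.2, 0.2]
width: 0.0178
```

Floor contact felt (5.4 N) at the expected height; released. Going back for the next plate.

```bash
python3 -m inch '{"delta_pos":[[-20,0,0],[-50,0,0],[-90,0,0],[-130,0,0],[-170,0,0],[-190,0,0],[-200,0,0],[-200,0,0]],"roll":[0,0,0,0,0,0,0,0],"jaw":[18,18,18,26,26,26,26,26]}' >/dev/null
python3 -m inch '{"delta_pos":[[0,0,-40],[0,0,-80],[0,-4,-120],[0,-8,-160],[0,-12,-200],[0,-16,-240],[0,-20,-280],[0,-24,-320],[0,-28,-360],[0,-28,-360]],"roll":[0,-1,-2,-3,-4,-5,-6,-7,-7.5,-7.5],"jaw":[26,26,26,26,26,26,26,26,26,26]}' >/dev/null
python3 -c "
from h import *
go([.56,.335,.30],88.8)"
```

```text
delta [3.5, 11.2, -111.6] roll 0.3 jaw yaw -90.9 tcp [0.547  0.2235 0.3018] q6 1.92 t 18.9 F [ 0.7 -0.3  0. ] w 0.0262 tilt [-0.005  0.015 -1.   ]
```

```bash
python3 -m inch '{"delta_pos":[[0,10,-30],[0,26,-60],[0,26,-90],[0,26,-112],[0,26,-112],[0,26,-112]],"roll":[0,0,0,0,0,0],"jaw":[26,26,26,26,26,26]}' >/dev/null
python3 - <<'E'
from h import *
wshot("w10");plates("w10",v0=140,v1=345,lo=150)
go([.5241,.3142,.20],88.8)
E
```

```text
w10 [[246.8, 175.5], [252.7, 297.5]] mid [0.5473 0.3973 0.115 ] yaw -1.2 len 0.1125
w10 [[296.9, 176.5], [298.2, 322.5]] mid [0.5334 0.3558 0.115 ] yaw -1.2 len 0.1376
w10 [[346.8, 186.5], [342.5, 330.5]] mid [0.5245 0.3141 0.115 ] yaw -1.2 len 0.1375
delta [100.7, -48.7, 22.0] roll 0.3 jaw yaw -90.9 tcp [0.574  0.3342 0.3005] q6 2.07 t 19.5 F [-0.2 -0.1 -0.1] w 0.0261 tilt [-0.009  0.013 -1.   ]
```

```bash
python3 -m inch '{"delta_pos":[[0,-30,15],[0,-48.7,22],[30,-48.7,22],[65,-48.7,22],[100,-48.7,22],[130,-48.7,22],[130,-48.7,22],[130,-48.7,22]],"roll":[0,0,0,0,0,0,0,0],"jaw":[26,26,26,26,26,26,26,26]}' >/dev/null
python3 -c "
from h import *
go([.5245,.3141,.076],88.8)"
```

```text
delta [92.2, 3.7, -1.0] roll 0.2 jaw yaw -91.0 tcp [0.5221 0.3123 0.1682] q6 2.07 t 20.1 F [ 0.9 -0.7 -0.2] w 0.0261 tilt [-0.014  0.01  -1.   ]
```

```bash
python3 -m inch '{"delta_pos":[[0,2.5,-1],[20,2.5,-1],[45,2.5,-1],[70,2.5,-1],[85,2.5,-1],[93,2.5,-1],[94,2.5,-1],[94,2.5,-1]],"roll":[0,0,0,0,0,0,0,0],"jaw":[26,26,26,26,26,26,26,26]}' 
python3 -m inch '{"delta_pos":[[0,0,0],[0,0,0],[0,0,0],[0,0,0],[0,0,0],[0,0,0]],"roll":[0,0,0,0,0,0],"jaw":[10,0,0,0,0,0]}'
python3 -m inch '{"delta_pos":[[-10,0,0],[-30,0,0],[-60,0,0],[-95,0,0],[-130,0,0],[-165,0,0],[-183,0,0],[-183,0,0]],"roll":[0,0,0,0,0,0,0,0],"jaw":[0,0,0,0,0,0,0,0]}'
python3 -c "
from h import *
go([.5094,-.1802,.26],81.3)"
```

```text
time: 20.82
tcp_pos: [0.5247, 0.3146, 0.0759]
orientation: [1.224, 1.217, -1.225]
ft_force: [0.4, -0.5, 0.4]
width: 0.0261
time: 21.32
tcp_pos: [0.5262, 0.3149, 0.078]
orientation: [1.226, 1.216, -1.222]
ft_force: [0.6, -0.9, 5.9]
width: 0.0093
time: 21.98
tcp_pos: [0.5302, 0.3143, 0.268]
orientation: [1.235, 1.213, -1.213]
ft_force: [1.3, 0.5, -1.4]
width: 0.0098
delta [-0.4, -12.5, 494.9] roll 7.7 jaw yaw -91.0 tcp [0.5302 0.3143 0.268 ] q6 2.07 t 22.0 F [ 1.3  0.5 -1.4] w 0.0098 tilt [ 0.001  0.017 -1.   ]
```

```bash
python3 -m inch '{"delta_pos":[[0,0,20],[0,-1,58],[0,-2,98],[0,-3,138],[0,-5,178],[0,-7,218],[0,-8,258],[0,-9,298],[0,-10,338],[0,-11,378]],"roll":[0,0.5,1,2,3,4,5,6,7,7.7],"jaw":[0,0,0,0,0,0,0,0,0,0]}' >/dev/null
python3 -c "
from h import *
go([.511,-.1802,.17],81.3)"
```

```text
delta [87.3, 17.8, 115.6] roll -0.0 jaw yaw -98.7 tcp [ 0.5111 -0.0648  0.2594] q6 1.53 t 22.8 F [ 0.9  0.1 -1.6] w 0.0099 tilt [-0.002  0.018 -1.   ]
```

```bash
python3 -m inch '{"delta_pos":[[0,4,30],[0,10,70],[0,15,100],[0,17.8,115.6],[15,17.8,115.6],[45,17.8,115.6],[75,17.8,115.6],[90,17.8,115.6],[90,17.8,115.6],[90,17.8,115.6]],"roll":[0,0,0,0,0,0,0,0,0,0],"jaw":[0,0,0,0,0,0,0,0,0,0]}' >/dev/null
python3 -c "
from h import *
go([.511,-.1802,.0975],81.3)"
```

```text
delta [67.3, 2.7, 1.8] roll -0.0 jaw yaw -98.7 tcp [ 0.5091 -0.1793  0.1648] q6 1.32 t 23.6 F [ 0.7  0.3 -1.5] w 0.0095 tilt [-0.007  0.02  -1.   ]
```

```bash
python3 -m inch '{"delta_pos":[[0,2.7,2.8],[0,2.7,2.8],[12,2.7,2.8],[24,2.7,2.8],[34,2.7,2.8],[38,2.7,2.8],[38,2.7,2.8]],"roll":[0,0,0,0,0,0,0],"jaw":[0,0,0,0,0,0,0]}'
python3 -m inch '{"delta_pos":[[6,0,0],[12,0,0],[18,0,0],[23,0,0],[27,0,0],[30,0,0],[32,0,0],[32,0,0]],"roll":[0,0,0,0,0,0,0,0],"jaw":[0,0,0,0,0,0,0,0]}'
python3 -c "
from h import *
go([.511,-.1812,.0975],81.3)"
```

```text
time: 24.23
tcp_pos: [0.5095, -0.181, 0.1245]
orientation: [1.33, 1.158, -1.32]
ft_force: [-0.5, -0.3, -1.5]
width: 0.01
time: 24.9
tcp_pos: [0.5104, -0.1821, 0.0978]
orientation: [1.328, 1.155, -1.318]
ft_force: [-12.0, 0.0, 27.5]
width: 0.0099
delta [0.3, 0.5, -1.0] roll 0.1 jaw yaw -98.6 tcp [ 0.5104 -0.1821  0.0978] q6 1.32 t 24.9 F [-12.    0.   27.5] w 0.0099 tilt [-0.009  0.018 -1.   ]
```

```bash
python3 -m inch '{"delta_pos":[[0,0,0],[0,0,0],[0,0,0],[0,0,0]],"roll":[0,0,0,0],"jaw":[18,18,18,18]}'
python3 -m inch '{"delta_pos":[[-20,0,0],[-50,0,0],[-90,0,0],[-130,0,0],[-170,0,0],[-190,0,0],[-200,0,0],[-200,0,0]],"roll":[0,0,0,0,0,0,0,0],"jaw":[18,18,18,26,26,26,26,26]}' >/dev/null
python3 -m inch '{"delta_pos":[[0,0,-40],[0,0,-80],[0,-4,-120],[0,-8,-160],[0,-12,-200],[0,-16,-240],[0,-20,-280],[0,-24,-320],[0,-28,-360],[0,-28,-360]],"roll":[0,-1,-2,-3,-4,-5,-6,-7,-7.5,-7.5],"jaw":[26,26,26,26,26,26,26,26,26,26]}' >/dev/null
python3 -c "
from h import *
go([.575,.37,.30],88.8)"
```

```text
time: 25.23
tcp_pos: [0.5103, -0.182, 0.0975]
orientation: [1.328, 1.155, -1.318]
ft_force: [-0.9, -0.1, 0.3]
width: 0.0181
delta [4.9, 34.8, -190.3] roll 0.4 jaw yaw -90.8 tcp [0.5377 0.1801 0.3016] q6 1.85 t 26.7 F [ 0.3 -0.8  0.9] w 0.026 tilt [-0.011  0.019 -1.   ]
```

```bash
python3 -m inch '{"delta_pos":[[0,10,-40],[0,20,-80],[0,30,-120],[0,35,-160],[0,35,-180],[0,35,-190],[0,35,-190],[0,35,-190]],"roll":[0,0,0,0,0,0,0,0],"jaw":[26,26,26,26,26,26,26,26]}' >/dev/null
python3 - <<'E'
from h import *
wshot("w11");plates("w11",v0=140,v1=345,lo=150)
go([.5334,.3558,.20],88.8)
E
```

```text
w11 [[287.3, 174.5], [290.1, 319.5]] mid [0.5348 0.3978 0.115 ] yaw -1.0 len 0.1375
w11 [[337.2, 176.5], [334.0, 320.5]] mid [0.5331 0.356  0.115 ] yaw -1.1 len 0.1366
delta [103.6, -40.0, 14.3] roll 0.4 jaw yaw -90.8 tcp [0.5749 0.3678 0.3033] q6 2.1 t 27.4 F [-0.8 -0.  -0.2] w 0.0258 tilt [-0.013  0.017 -1.   ]
```

```bash
python3 -m inch '{"delta_pos":[[0,-30,8],[0,-40,14],[30,-40,14],[65,-40,14],[100,-40,14],[130,-40,14],[130,-40,14],[130,-40,14]],"roll":[0,0,0,0,0,0,0,0],"jaw":[26,26,26,26,26,26,26,26]}' >/dev/null
python3 -c "
from h import *
go([.5334,.356,.076],88.8)"
```

```text
delta [95.8, 3.1, -0.8] roll 0.3 jaw yaw -90.9 tcp [0.5318 0.3539 0.1718] q6 2.11 t 28.1 F [-0.2  0.5  0.3] w 0.0262 tilt [-0.017  0.014 -1.   ]
```

```bash
python3 -m inch '{"delta_pos":[[0,2,-1],[20,2,-1],[45,2,-1],[70,2,-1],[85,2,-1],[95,2,-1],[97,2,-1],[97,2,-1]],"roll":[0,0,0,0,0,0,0,0],"jaw":[26,26,26,26,26,26,26,26]}' 
python3 -m inch '{"delta_pos":[[0,0,0],[0,0,0],[0,0,0],[0,0,0],[0,0,0],[0,0,0]],"roll":[0,0,0,0,0,0],"jaw":[10,0,0,0,0,0]}'
python3 -m inch '{"delta_pos":[[-10,0,0],[-30,0,0],[-60,0,0],[-95,0,0],[-130,0,0],[-165,0,0],[-183,0,0],[-183,0,0]],"roll":[0,0,0,0,0,0,0,0],"jaw":[0,0,0,0,0,0,0,0]}'
python3 -c "
from h import *
go([.4980,-.2642,.26],81.3)"
```

```text
time: 28.78
tcp_pos: [0.5334, 0.3566, 0.0763]
orientation: [1.225, 1.223, -1.225]
ft_force: [0.1, 0.4, 0.2]
width: 0.0263
time: 29.28
tcp_pos: [0.5348, 0.357, 0.0784]
orientation: [1.227, 1.222, -1.222]
ft_force: [-0.1, -1.5, 6.4]
width: 0.0097
time: 29.95
tcp_pos: [0.5394, 0.3557, 0.2685]
orientation: [1.236, 1.22, -1.212]
ft_force: [0.5, 0.4, -1.3]
width: 0.0097
delta [-5.0, -31.6, 620.5] roll 7.8 jaw yaw -90.9 tcp [0.5394 0.3557 0.2685] q6 2.11 t 29.9 F [ 0.5  0.4 -1.3] w 0.0097 tilt [-0.002  0.022 -1.   ]
```

```bash
python3 -m inch '{"delta_pos":[[0,0,20],[0,-1,58],[0,-2,98],[0,-3,138],[0,-5,178],[0,-7,218],[0,-9,258],[0,-11,298],[0,-14,338],[0,-17,378]],"roll":[0,0.5,1,2,3,4,5,6,7,7.8],"jaw":[0,0,0,0,0,0,0,0,0,0]}' >/dev/null
python3 -c "
from h import *
go([.498,-.2642,.26],81.3)"
```

```text
delta [-7.3, 20.1, 240.4] roll -0.0 jaw yaw -98.7 tcp [ 0.5146 -0.0234  0.258 ] q6 1.61 t 30.8 F [ 1.  -0.6 -2.5] w 0.0098 tilt [-0.006  0.022 -1.   ]
```

```bash
python3 -m inch '{"delta_pos":[[-3,4,40],[-4,8,80],[-5,12,120],[-6,16,160],[-7,18,200],[-7,20,230],[-7,20,240],[-7,20,240]],"roll":[0,0,0,0,0,0,0,0],"jaw":[0,0,0,0,0,0,0,0]}' >/dev/null
python3 -m inch '{"delta_pos":[[20,0,0],[50,0,0],[80,0,0],[90,0,0],[90,0,0],[90,0,0]],"roll":[0,0,0,0,0,0],"jaw":[0,0,0,0,0,0]}' >/dev/null
python3 -c "
from h import *
go([.498,-.2642,.0978],81.3)"
```

```text
delta [69.1, 3.9, 3.6] roll -0.2 jaw yaw -98.9 tcp [ 0.4955 -0.2618  0.167 ] q6 1.18 t 31.9 F [ 0.6  0.1 -1.1] w 0.0097 tilt [-0.01   0.025 -1.   ]
```

```bash
python3 -m inch '{"delta_pos":[[0,3.5,3.8],[0,3.5,3.8],[12,3.5,3.8],[24,3.5,3.8],[34,3.5,3.8],[38,3.5,3.8],[38,3.5,3.8]],"roll":[0,0,0,0,0,0,0],"jaw":[0,0,0,0,0,0,0]}'
python3 -c "
from h import *
go([.498,-.2642,.0978],81.3)"
```

```text
time: 32.53
tcp_pos: [0.4963, -0.2643, 0.1264]
orientation: [1.335, 1.163, -1.322]
ft_force: [-0.0, -1.3, -2.2]
width: 0.0095
delta [28.6, 2.1, 0.3] roll -0.2 jaw yaw -98.9 tcp [ 0.4963 -0.2643  0.1264] q6 1.17 t 32.5 F [-0.  -1.3 -2.2] w 0.0095 tilt [-0.014  0.028 -1.   ]
```

```bash
python3 -m inch '{"delta_pos":[[6,1,0],[12,2,0],[18,2,0],[23,2,0],[27,2,0],[29,2,0],[30,2,0],[30,2,0]],"roll":[0,0,0,0,0,0,0,0],"jaw":[0,0,0,0,0,0,0,0]}'
python3 -c "
from h import *
go([.498,-.2642,.0978],81.3)"
```

```text
time: 33.2
tcp_pos: [0.4988, -0.2649, 0.0985]
orientation: [1.334, 1.161, -1.321]
ft_force: [-2.6, -0.8, 7.8]
width: 0.0097
delta [0.7, -0.9, -0.6] roll -0.1 jaw yaw -98.8 tcp [ 0.4988 -0.2649  0.0985] q6 1.17 t 33.2 F [-2.6 -0.8  7.8] w 0.0097 tilt [-0.012  0.025 -1.   ]
```

```bash
python3 -m inch '{"delta_pos":[[0,0,0],[0,0,0],[0,0,0],[0,0,0]],"roll":[0,0,0,0],"jaw":[18,18,18,18]}'
python3 -m inch '{"delta_pos":[[-20,0,0],[-50,0,0],[-90,0,0],[-130,0,0],[-170,0,0],[-190,0,0],[-200,0,0],[-200,0,0]],"roll":[0,0,0,0,0,0,0,0],"jaw":[18,18,18,26,26,26,26,26]}' >/dev/null
python3 -m inch '{"delta_pos":[[0,0,-40],[0,0,-80],[0,-4,-120],[0,-8,-160],[0,-12,-200],[0,-16,-240],[0,-20,-280],[0,-24,-320],[0,-28,-360],[0,-28,-360]],"roll":[0,-1,-2,-3,-4,-5,-6,-7,-7.5,-7.5],"jaw":[26,26,26,26,26,26,26,26,26,26]}' >/dev/null
python3 -c "
from h import *
go([.575,.39,.30],88.8)"
```

```text
time: 33.53
tcp_pos: [0.4989, -0.2648, 0.0984]
orientation: [1.334, 1.161, -1.321]
ft_force: [0.6, 0.2, 0.4]
width: 0.0182
delta [13.0, 41.6, -294.8] roll 0.2 jaw yaw -91.0 tcp [0.5286 0.0957 0.3059] q6 1.7 t 35.0 F [0.8 0.3 0.1] w 0.0259 tilt [-0.013  0.026 -1.   ]
```

```bash
python3 -m inch '{"delta_pos":[[5,10,-40],[5,20,-80],[8,30,-120],[8,35,-160],[10,42,-200],[12,42,-240],[12,42,-280],[12,42,-295],[12,42,-295],[12,42,-295]],"roll":[0,0,0,0,0,0,0,0,0,0],"jaw":[26,26,26,26,26,26,26,26,26,26]}' >/dev/null
python3 - <<'E'
from h import *
wshot("w12");plates("w12",v0=140,v1=345,lo=150)
go([.535,.3978,.20],88.8)
E
```

```text
w12 [[159.7, 139.5], [161.9, 169.5]] mid [0.6211 0.5218 0.115 ] yaw -3.9 len 0.0242
w12 [[313.6, 174.5], [314.1, 320.5]] mid [0.5351 0.3978 0.115 ] yaw -0.9 len 0.1367
delta [99.4, -38.5, -6.1] roll 0.2 jaw yaw -91.0 tcp [0.5749 0.3888 0.2986] q6 2.13 t 35.9 F [-0.5 -0.1  0.3] w 0.0263 tilt [-0.016  0.023 -1.   ]
```

```bash
python3 -m inch '{"delta_pos":[[0,-30,-6],[0,-39,-6],[30,-39,-6],[65,-39,-6],[100,-39,-6],[125,-39,-6],[125,-39,-6],[125,-39,-6]],"roll":[0,0,0,0,0,0,0,0],"jaw":[26,26,26,26,26,26,26,26]}' >/dev/null
python3 -c "
from h import *
go([.5351,.3978,.076],88.8)"
```

```text
delta [96.9, 3.6, 0.1] roll 0.1 jaw yaw -91.1 tcp [0.5333 0.3959 0.1729] q6 2.16 t 36.6 F [-0.4  0.8  0.6] w 0.0258 tilt [-0.019  0.021 -1.   ]
```

```bash
python3 -m inch '{"delta_pos":[[0,2.2,0],[20,2.2,0],[45,2.2,0],[70,2.2,0],[85,2.2,0],[95,2.2,0],[98,2.2,0],[98,2.2,0]],"roll":[0,0,0,0,0,0,0,0],"jaw":[26,26,26,26,26,26,26,26]}' 
python3 -m inch '{"delta_pos":[[0,0,0],[0,0,0],[0,0,0],[0,0,0],[0,0,0],[0,0,0]],"roll":[0,0,0,0,0,0],"jaw":[10,0,0,0,0,0]}'
python3 -m inch '{"delta_pos":[[-10,0,0],[-30,0,0],[-60,0,0],[-95,0,0],[-130,0,0],[-165,0,0],[-183,0,0],[-183,0,0]],"roll":[0,0,0,0,0,0,0,0],"jaw":[0,0,0,0,0,0,0,0]}'
python3 -c "
from h import *
go([.4917,-.3059,.265],81.3)"
```

```text
time: 37.25
tcp_pos: [0.5346, 0.3982, 0.076]
orientation: [1.23, 1.229, -1.226]
ft_force: [0.7, -0.7, -0.3]
width: 0.0259
time: 37.75
tcp_pos: [0.536, 0.3988, 0.0781]
orientation: [1.233, 1.228, -1.223]
ft_force: [0.3, -1.9, 6.1]
width: 0.0098
time: 38.42
tcp_pos: [0.5409, 0.3962, 0.2681]
orientation: [1.241, 1.226, -1.213]
ft_force: [0.3, -0.2, -1.3]
width: 0.0094
delta [-17.0, -36.4, 702.7] roll 7.6 jaw yaw -91.1 tcp [0.5409 0.3962 0.2681] q6 2.16 t 38.4 F [ 0.3 -0.2 -1.3] w 0.0094 tilt [-0.006  0.029 -1.   ]
```

```bash
python3 -m inch '{"delta_pos":[[0,0,20],[-1,-1,58],[-2,-2,98],[-3,-3,138],[-4,-5,178],[-5,-7,218],[-6,-9,258],[-7,-11,298],[-8,-14,338],[-9,-18,378]],"roll":[0,0.5,1,2,3,4,5,6,7,7.6],"jaw":[0,0,0,0,0,0,0,0,0,0]}' >/dev/null
python3 -m inch '{"delta_pos":[[-1,3,40],[-2,6,80],[-3,9,120],[-4,12,160],[-5,16,200],[-6,20,240],[-7,24,280],[-8,25,310],[-8,25,320],[-8,25,320]],"roll":[0,0,0,0,0,0,0,0,0,0],"jaw":[0,0,0,0,0,0,0,0,0,0]}' >/dev/null
python3 -c "
from h import *
go([.4917,-.3059,.17],81.3)"
```

```text
delta [90.2, 4.3, 3.2] roll -0.2 jaw yaw -98.9 tcp [ 0.489  -0.3049  0.2603] q6 1.11 t 40.1 F [ 0.6  1.1 -2.6] w 0.0098 tilt [-0.012  0.031 -0.999]
```

```bash
python3 -m inch '{"delta_pos":[[0,4,3],[30,4,3],[60,4,3],[88,4,3],[93,4,3],[93,4,3],[93,4,3]],"roll":[0,0,0,0,0,0,0],"jaw":[0,0,0,0,0,0,0]}' >/dev/null
python3 - <<'E'
from h import *
go([.4917,-.3059,.0985],81.3);wshot("w13")
E
```

```text
delta [69.1, 1.1, 3.4] roll -0.1 jaw yaw -98.8 tcp [ 0.492  -0.3046  0.1677] q6 1.11 t 40.7 F [ 0.9  0.4 -1.2] w 0.0097 tilt [-0.012  0.031 -0.999]
```

View pics/w13.png

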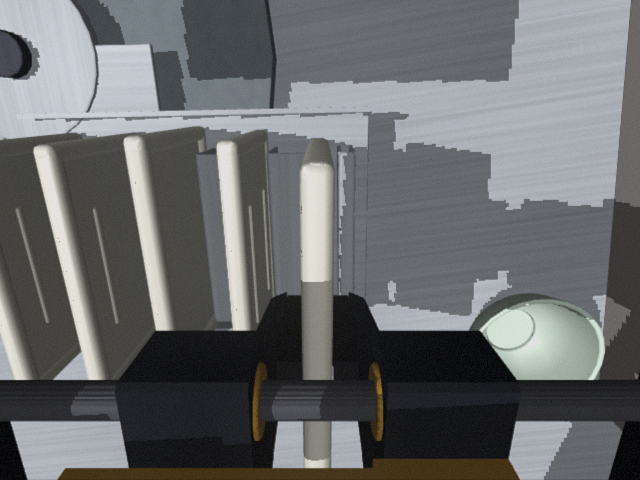

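Three placed plates and the stored one stand in a row (tops at u≈40–235), and the held plate at u≈317 is above the last gap (≈305–340). Lowering.

```bash
python3 -m inch '{"delta_pos":[[0,1,3.4],[0,1,3.4],[12,1,3.4],[24,1,3.4],[34,1,3.4],[40,1,3.4],[40,1,3.4]],"roll":[0,0,0,0,0,0,0],"jaw":[0,0,0,0,0,0,0]}'
python3 -c "
from h import *
go([.4917,-.3059,.0985],81.3)"
```

```text
time: 41.3
tcp_pos: [0.4909, -0.3067, 0.1258]
orientation: [1.338, 1.168, -1.32]
ft_force: [-1.3, 1.0, -3.6]
width: 0.01
delta [27.3, 1.2, -0.1] roll -0.1 jaw yaw -98.8 tcp [ 0.4909 -0.3067  0.1258] q6 1.1 t 41.3 F [-1.3  1.  -3.6] w 0.01 tilt [-0.015  0.033 -0.999]
```

```bash
python3 -m inch '{"delta_pos":[[6,1,0],[12,1,0],[18,1,0],[23,1,0],[26,1,0],[28,1,0],[29,1,0],[29,1,0]],"roll":[0,0,0,0,0,0,0,0],"jaw":[0,0,0,0,0,0,0,0]}'
python3 -c "
from h import *
go([.4917,-.3059,.0985],81.3)"
```

```text
time: 41.97
tcp_pos: [0.4923, -0.3067, 0.0981]
orientation: [1.337, 1.166, -1.319]
ft_force: [-1.0, 0.1, 3.7]
width: 0.0095
delta [-0.3, -0.7, -0.7] roll -0.1 jaw yaw -98.8 tcp [ 0.4923 -0.3067  0.0981] q6 1.1 t 42.0 F [-1.   0.1  3.7] w 0.0095 tilt [-0.013  0.031 -0.999]
```

```bash
python3 -m inch '{"delta_pos":[[0,0,0],[0,0,0],[0,0,0],[0,0,0]],"roll":[0,0,0,0],"jaw":[18,18,18,18]}'
python3 -m inch '{"delta_pos":[[-20,0,0],[-50,0,0],[-90,0,0],[-130,0,0],[-170,0,0],[-190,0,0],[-200,0,0],[-200,0,0]],"roll":[0,0,0,0,0,0,0,0],"jaw":[18,18,18,40,60,60,60,60]}' >/dev/null
python3 -c "
from h import *
go([.55,-.224,.30],81.3)"
```

```text
time: 42.3
tcp_pos: [0.4924, -0.3065, 0.0981]
orientation: [1.337, 1.166, -1.319]
ft_force: [1.0, 0.4, 0.1]
width: 0.0181
delta [3.1, 39.6, -96.7] roll -0.1 jaw yaw -98.8 tcp [ 0.4961 -0.3136  0.301 ] q6 1.1 t 43.0 F [0.2 0.2 0.3] w 0.0495 tilt [-0.008  0.028 -1.   ]
```

```bash
python3 -m inch '{"delta_pos":[[0,10,-30],[0,25,-60],[3,40,-97],[3,40,-97],[3,40,-97],[3,40,-97]],"roll":[0,0,0,0,0,0],"jaw":[60,60,60,60,60,60]}' >/dev/null
python3 - <<'E'
from h import *
wshot("w14")
c,o=plates("w14",z=.135,v0=120,v1=345,lo=100)
piv=np.array([.6352,-.125]);th=np.radians(-98.7);ex=np.array([np.cos(th),np.sin(th)]);ey=np.array([-ex[1],ex[0]])
for p in o: d=p[1][:2]-piv;print(np.round([d@ex*1e3-115.5,d@ey*1e3+116],1))
s=eyes.capture("scene")[:,:,::-1];cv2.imwrite("pics/s14.png",s)
w=cv2.imread("pics/w14.png")
cv2.imwrite("pics/c14.png",np.hstack([cv2.resize(w,(400,300),interpolation=cv2.INTER_AREA),cv2.resize(s[130:280,230:430],(400,300),interpolation=cv2.INTER_CUBIC)]))
go([.5510,-.0210,.20],81.3)
E
```

```text
w14 [[223.5, 188.5], [233.3, 294.5]] mid [ 0.5361 -0.1422  0.135 ] yaw -7.8 len 0.0925
w14 [[276.3, 187.5], [283.5, 339.5]] mid [ 0.5084 -0.1804  0.135 ] yaw -8.0 len 0.1376
w14 [[330.0, 183.5], [330.6, 335.5]] mid [ 0.5061 -0.2227  0.135 ] yaw -7.9 len 0.1361
w14 [[382.8, 185.5], [375.9, 338.5]] mid [ 0.4981 -0.2626  0.135 ] yaw -8.3 len 0.1371
[-83.5  20.6]
[-41.5  -1. ]
[0.6 3.1]
[41.2  1.2]
delta [104.4, -28.2, -198.4] roll -0.2 jaw yaw -98.9 tcp [ 0.5494 -0.2244  0.2986] q6 1.28 t 43.6 F [ 0.2  0.5 -0. ] w 0.0599 tilt [-0.011  0.029 -1.   ]
```

View pics/c14.png

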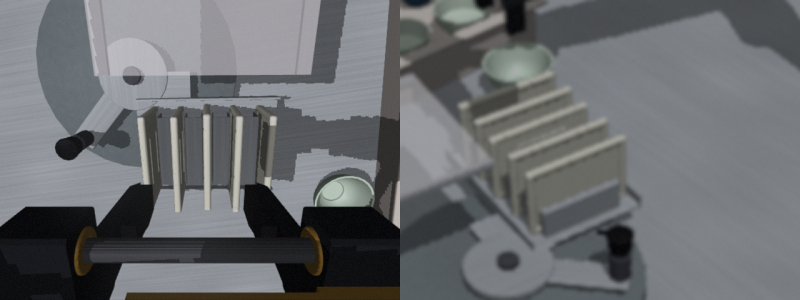

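All five plates stand at equal height, in slots −83.5, −41.5, 0.6, 41 and 84, within ±3 mm along the slots where measured. Back to the knob.

```bash
python3 -m inch '{"delta_pos":[[0,-5,-40],[0,-10,-80],[0,-20,-120],[0,-28,-160],[0,-28,-190],[30,-28,-198],[60,-28,-198],[95,-28,-198],[95,-28,-198],[95,-28,-198]],"roll":[0,0,0,0,0,0,0,0,0,0],"jaw":[60,60,60,60,60,60,60,60,60,60]}' >/dev/null
python3 -c "
from h import *
go([.5510,-.0210,.077],81.3)"
```

```text
delta [130.1, 4.3, 1.6] roll -0.3 jaw yaw -99.0 tcp [ 0.5492 -0.0225  0.2072] q6 1.61 t 44.4 F [ 0.6  0.6 -0. ] w 0.06 tilt [-0.016  0.029 -0.999]
```

```bash
python3 -m inch '{"delta_pos":[[10,3.5,1.6],[40,3.5,1.6],[75,3.5,1.6],[105,3.5,1.6],[122,3.5,1.6],[131,3.5,1.6],[131,3.5,1.6],[131,3.5,1.6]],"roll":[0,0,0,0,0,0,0,0],"jaw":[60,60,60,60,60,60,60,60]}' 
python3 -c "
from h import *
go([.5510,-.0210,.077],81.3)"
```

```text
time: 45.07
tcp_pos: [0.5518, -0.0214, 0.0776]
orientation: [1.337, 1.164, -1.323]
ft_force: [0.3, 0.4, 0.9]
width: 0.0601
delta [0.6, -0.8, -0.3] roll -0.3 jaw yaw -99.0 tcp [ 0.5518 -0.0214  0.0776] q6 1.61 t 45.1 F [0.3 0.4 0.9] w 0.0601 tilt [-0.014  0.029 -0.999]
```

```bash
python3 -m inch '{"delta_pos":[[0,-0.5,0],[0,-0.5,0],[0,-0.5,0],[0,-0.5,0],[0,-0.5,0],[0,-0.5,0],[0,-0.5,0],[0,-0.5,0]],"roll":[0,0,0,0,0,0,0,0],"jaw":[20,10,0,0,0,0,0,0]}'
python3 -m inch '{"delta_pos":[[-5,0,0],[-10,0,0],[-16,0,0],[-16,0,0],[-16,0,0],[-16,0,0]],"roll":[0,0,0,0,0,0],"jaw":[0,0,0,0,0,0]}'
python3 - <<'E'
from h import *
p=arm.get_state()["tcp_pos"]-[.6352,-.1250,0];print(np.hypot(*p[:2]),np.degrees(np.arctan2(p[1],p[0])))
arc(129.3,4,10)
E
```

```text
time: 45.73
tcp_pos: [0.5524, -0.0217, 0.0786]
orientation: [1.338, 1.162, -1.321]
ft_force: [0.9, -2.1, 6.1]
width: 0.03
time: 46.23
tcp_pos: [0.5514, -0.0222, 0.0933]
orientation: [1.337, 1.163, -1.323]
ft_force: [2.8, -3.2, -10.7]
width: 0.0299
0.13261710694812748 129.1681601492501
[-0.0, -7.6, 6.2],[-0.1, -13.1, 13.8],[-0.2, -18.0, 21.8],[-0.4, -22.4, 30.1],[-0.5, -26.2, 38.7],[-0.7, -29.4, 47.5],[-0.9, -31.9, 56.6],[-1.1, -33.8, 65.8],[-1.3, -35.1, 75.1],[-1.5, -35.7, 84.4],
```

```bash
python3 - <<'E'
from h import *
arc(128.9,2.5,10,pivot=(.6358,-.1258))
E
```

```text
[-0.0, -4.1, 3.4],[-0.1, -7.7, 8.0],[-0.1, -11.2, 12.8],[-0.2, -14.4, 17.7],[-0.3, -17.4, 22.7],[-0.3, -20.2, 27.9],[-0.4, -22.8, 33.1],[-0.5, -25.1, 38.5],[-0.6, -27.2, 44.0],[-0.7, -29.1, 49.6],
```

```bash
python3 -m inch '{"delta_pos":[[0,-2,1.5],[0,-4.1,3.4],[0,-7.7,8],[0,-11.2,12.8],[-0.2,-14.4,17.7],[-0.3,-17.4,22.7],[-0.3,-20.2,27.9],[-0.4,-22.8,33.1],[-0.5,-25.1,38.5],[-0.6,-27.2,44]],"roll":[0,0,0,0,0,0,0,0,0,0],"jaw":[0,0,0,0,0,0,0,0,0,0]}'
python3 - <<'E'
from h import *
p=arm.get_state()["tcp_pos"]-[.6358,-.1258,0];a=np.degrees(np.arctan2(p[1],p[0]));print(np.hypot(*p[:2]),a,arm.get_state()["tcp_pos"][2])
arc(151.4,2.5,10,pivot=(.6358,-.1258))
E
```

```text
time: 47.07
tcp_pos: [0.5194, -0.0617, 0.0937]
orientation: [1.339, 1.16, -1.32]
ft_force: [6.8, -1.9, -11.0]
width: 0.0301
0.13293110467797947 151.1591151750663 0.09373804996488323
[-0.1, -3.5, 5.6],[-0.2, -5.1, 11.2],[-0.4, -6.5, 16.9],[-0.5, -7.6, 22.7],[-0.6, -8.4, 28.5],[-0.8, -9.0, 34.3],[-0.9, -9.4, 40.2],[-1.1, -9.5, 46.0],[-1.2, -9.3, 51.9],[-1.4, -8.9, 57.8],
```

```bash
python3 -m inch '{"delta_pos":[[0,-2.5,5.6],[0,-4.1,11.2],[-0.3,-5.5,16.9],[-0.4,-6.6,22.7],[-0.5,-7.4,28.5],[-0.7,-8,34.3],[-0.8,-8.4,40.2],[-1,-8.5,46],[-1.1,-8.3,51.9],[-1.2,-7.9,57.8]],"roll":[0,0,0,0,0,0,0,0,0,0],"jaw":[0,0,0,0,0,0,0,0,0,0]}'
python3 - <<'E'
from h import *
p=arm.get_state()["tcp_pos"]-[.6358,-.1258,0];a=np.degrees(np.arctan2(p[1],p[0]));print(np.hypot(*p[:2]),a,arm.get_state()["tcp_pos"][2])
arc(176.4,2.5,10,pivot=(.6358,-.1258),r=.1335)
E
```

```text
time: 47.9
tcp_pos: [0.504, -0.1169, 0.0938]
orientation: [1.342, 1.159, -1.317]
ft_force: [7.1, 0.8, -11.0]
width: 0.0299
0.13211601529582764 176.15814127167516 0.09377121796731598
[-0.2, -0.7, 6.5],[-0.3, 0.3, 12.2],[-0.5, 1.5, 17.9],[-0.7, 2.9, 23.6],[-0.9, 4.5, 29.1],[-1.1, 6.5, 34.6],[-1.2, 8.6, 40.1],[-1.4, 11.0, 45.4],[-1.6, 13.6, 50.6],[-1.8, 16.4, 55.6],
```

```bash
python3 -m inch '{"delta_pos":[[0,0,6.5],[-0.2,1,12.2],[-0.4,2.3,17.9],[-0.5,3.7,23.6],[-0.7,5.3,29.1],[-0.9,7.3,34.6],[-1,9.4,40.1],[-1.2,11.8,45.4],[-1.4,14.4,50.6],[-1.5,17.2,55.6]],"roll":[0,0,0,0,0,0,0,0,0,0],"jaw":[0,0,0,0,0,0,0,0,0,0]}'
python3 - <<'E'
from h import *
p=arm.get_state()["tcp_pos"]-[.6358,-.1258,0];a=np.degrees(np.arctan2(p[1],p[0]));print(np.hypot(*p[:2]),a,arm.get_state()["tcp_pos"][2])
arc(201.4,2.25,8,pivot=(.6358,-.1258),r=.1335)
go([.5316,-.2107,.0935],81.3)
E
```

```text
time: 48.73
tcp_pos: [0.5127, -0.173, 0.093]
orientation: [1.345, 1.16, -1.316]
ft_force: [4.5, 2.6, -10.5]
width: 0.0296
0.13184727225137483 -159.0304805694613 0.09303215157872609
[-0.2, 1.8, 6.2],[-0.4, 4.7, 10.5],[-0.6, 7.8, 14.7],[-0.7, 11.1, 18.8],[-0.9, 14.5, 22.8],[-1.0, 18.1, 26.7],[-1.2, 21.8, 30.4],[-1.4, 25.6, 33.9],
delta [-1.8, 24.6, 34.2] roll -0.4 jaw yaw -99.1 tcp [ 0.5127 -0.173   0.093 ] q6 1.32 t 48.7 F [  4.5   2.6 -10.5] w 0.0296 tilt [-0.006  0.033 -0.999]
```

```bash
python3 -m inch '{"delta_pos":[[-0.2,2.3,6.2],[-0.4,5,10.5],[-0.6,8.1,14.7],[-0.7,11.4,18.8],[-0.9,14.8,22.8],[-1,18.3,26.7],[-1.2,21.5,30.4],[-1.3,23.5,32.5],[-1.4,25.2,34],[-1.4,25.2,34]],"roll":[0,0,0,0,0,0,0,0,0,0],"jaw":[0,0,0,0,0,0,0,0,0,0]}'
python3 - <<'E'
from h import *
p=arm.get_state()["tcp_pos"]-[.6358,-.1258,0];a=np.degrees(np.arctan2(p[1],p[0]));print(np.hypot(*p[:2]),a)
go([.5316,-.2107,.0935],81.3)
E
```

```text
time: 49.57
tcp_pos: [0.533, -0.2087, 0.0924]
orientation: [1.349, 1.162, -1.315]
ft_force: [5.8, 3.4, -11.1]
width: 0.0296
0.13211094538557852 -141.1192560362524
delta [-1.2, -1.0, 2.1] roll -0.4 jaw yaw -99.1 tcp [ 0.533  -0.2087  0.0924] q6 1.27 t 49.6 F [  5.8   3.4 -11.1] w 0.0296 tilt [-0.005  0.036 -0.999]
```

```bash
python3 -m inch '{"delta_pos":[[0,0,0],[5,0,0],[10,0,0],[15,0,0],[15,0,0],[15,0,0],[15,0,0],[15,0,0],[15,0,0],[15,0,0]],"roll":[0,0,0,0,0,0,0,0,0,0],"jaw":[0,0,0,0,0,0,50,50,60,60]}'
python3 -m inch '{"delta_pos":[[-30,0,0],[-70,0,0],[-110,0,0],[-150,0,0],[-190,0,0],[-220,0,0],[-220,0,0],[-220,0,0]],"roll":[0,0,0,0,0,0,0,0],"jaw":[60,60,60,60,60,60,60,60]}'
python3 - <<'E'
from h import *
c,im=wshot("w15")
go([.40,-.30,.30],81.3)
E
```

```text
time: 50.4
tcp_pos: [0.5324, -0.2077, 0.0772]
orientation: [1.349, 1.163, -1.315]
ft_force: [-0.1, -0.9, 0.5]
width: 0.0544
time: 51.07
tcp_pos: [0.5348, -0.2162, 0.3]
orientation: [1.35, 1.159, -1.312]
ft_force: [0.0, 0.8, -1.1]
width: 0.0599
delta [-4.9, -118.7, 104.3] roll -0.4 jaw yaw -99.1 tcp [ 0.5337 -0.2157  0.2975] q6 1.28 t 51.1 F [ 0.7  0.4 -0.6] w 0.0601 tilt [-0.005  0.037 -0.999]
```

Moving clear, then checking from the scene and top cameras, with knob height measured from two views.

```bash
python3 -m inch '{"delta_pos":[[0,-30,30],[0,-60,60],[0,-90,90],[0,-105,120],[0,-115,160],[0,-115,200],[0,-115,240],[0,-115,240]],"roll":[0,0,0,0,0,0,0,0],"jaw":[60,60,60,60,60,60,60,60]}' >/dev/null
python3 - <<'E'
from h import *
t=eyes.capture("top")[:,:,::-1];s=eyes.capture("scene")[:,:,::-1]
cv2.imwrite("pics/t16.png",t);cv2.imwrite("pics/s16.png",s)
for im,o,roi in((t,cv2.imread("pics/top0.png"),(360,215,45,50)),(s,cv2.imread("pics/scene0.png"),(280,195,30,40))):
    for q in(o,im):
        x,y,w,h=roi;m=((q[y:y+h,x:x+w].max(2)<50)*255).astype(np.uint8);n,l,st,ce=cv2.connectedComponentsWithStats(m);i=1+np.argmax(st[1:,4]);print(np.round(ce[i]+[x,y],1),st[i].tolist())
w=cv2.imread("pics/w15.png")
cv2.imwrite("pics/c16.png",np.vstack([np.hstack([cv2.resize(t[80:280,270:470],(400,300),interpolation=cv2.INTER_CUBIC),cv2.resize(s[160:325,140:360],(400,300),interpolation=cv2.INTER_CUBIC)]),np.hstack([cv2.resize(w,(400,300)),cv2.resize(s,(400,300))])]))
E
```

```text
[381.9 238.6] [15, 17, 14, 14, 147]
[381.3 239. ] [15, 17, 14, 15, 148]
[294.4 214.5] [9, 8, 11, 25, 218]
[295.2 214.6] [10, 8, 11, 25, 222]
```

View pics/c16.png

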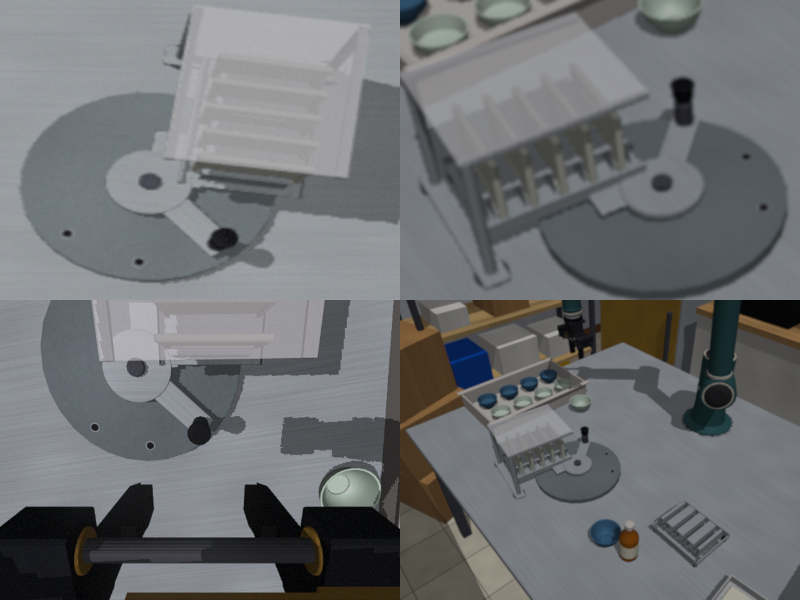

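The knob is back within 0.8 px of its starting place in both views; a bolt still riding on the plate would show about 5–7 px. All five plates are upright under the guard, and the bowls and bottle are where they started. Handing in.

```bash
python3 -c "
from plant import arm
print(arm.sign_off(), arm.get_state()['time'])"
```

```text
the job is handed in; nothing more can be done
the job is handed in; nothing more can be done
```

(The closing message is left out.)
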